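# Draw a batch of weld nuts from the bench hopper

## Robot

A 7-joint arm with a two-finger parallel gripper is mounted at the origin on the work surface; the furniture and walls round the work are solid. World frame = base frame: x ahead of the robot, y to its left, z up, the work surface at z = 0. Lengths are in m, angles in degrees, forces in N, time in s.
With the tool pointing down it reaches from about 0.425 to 0.875 m from the base axis. Payload 8.4 kg.
Tool frame: the origin (TCP) lies between the finger pads; the fingertips stand 8 mm ahead of it and the grasp point (between the pads) lies 11 mm behind it (robot.tips_ahead is the distance from the TCP to the fingertips, in m); z points along the fingers, y is the direction in which the jaws open and shut (so a half turn about z gives the same grasp; the last joint's range is limited). The gripper opens to 85 mm and grips with 20 to 120 N. Pads are 22 mm wide; open, the fingers measure 114 mm over their backs; the gripper's body (76 mm by 85 mm) begins 54 mm behind the grasp point. The pads swing forward as they close: fully open they stand 13 mm farther back than shut.
Start: joints at [64.675, 19.091, 2.286, 83.961, -0.768, 76.965, -3.352], TCP at [0.218, -0.612, 0.21] pointing down, gripper open.
Joint ranges: [-147.57, 147.57], [-21.85, 119.76], [-74.77, 79.35], [14.55, 137.4], [-85.83, 265.84], [4.83, 119.75], [-152.11, 152.11]. Speed limits (degrees/s): [127.2, 127.2, 159.86, 159.86, 180, 180, 180].

## Interface

Orientations are given as [roll, pitch, yaw] about the fixed x, y, z axes, in that order (R = Rz(yaw) Ry(pitch) Rx(roll)).
In Python, from rig import robot gives the robot as it stands. The module is installed in compiled form; this text tells all that it offers.
- The arm moves only by the tool servo_tool, never from a script. Its argument "steps" is text: rows parted by semicolons, each of 5 numbers parted by spaces: the finger opening in m, from 0 to 0.0854, then the shift along the tool's x, y, z in m, then the turn about the tool's z in degrees. In form: jaw dx dy dz yaw; .... A call has 1 to 10 rows; each row is the pose to reach, as a shift and turn from the pose measured when the call began, along the tool's axes at that moment; what a row does not reach only later rows make up. A row lasts 1/10 s, in which the tool goes at most 50 mm and 8.59 degrees, less where a joint would pass 70% of its speed; a pose out of reach is approached as far as the arm can. A call with a gripper value outside its range is refused whole. The fingers move at their own pace and stop on an object; the grip force is fixed at half the most. Time passes only in rows, so rows that repeat a pose let the fingers close. It gives the time, the measured TCP pose, the force and the opening at its end, in the units of the state.
- robot.read_state(): the state, without advancing time (a new reading comes with each control period).
- robot.camera(name): name is "scene" or "top" or "wrist"; returns a dict with "img" (420x560x3 uint8, red, green, blue), "camera_matrix" (3x3 intrinsics, pixels), "dist" ([k1, k2, p1, p2, k3] as OpenCV has them; the pictures are not rectified), "rvec" (rotation vector, rad) and "tvec" (3), from world to camera coordinates, as OpenCV has them. Camera axes: x right, y down, z forward; pixel columns grow to the right and rows downward; lengths in m; the calibration is good to about 2 mm. A picture is of the moment at which its call begins. There is no depth.
- robot.sign_off(): hands the job in, once; it reports no verdict.
The state is a dict: "time": time; "joint_pos": joint angles; "joint_velocities": joint speeds; "joint_efforts": joint torques, N m; "position": TCP position; "eef_rot": TCP orientation; "ft_force": force on the tool from outside, world axes, zero at the start; "torque": the same for the moment, N m; "gripper_width": finger opening in m.
Only numpy, scipy, OpenCV 4.12 (cv2) and the standard library are available. Lean on these libraries where they do the work, as an engineer would, in place of code of your own. Each camera call takes 0.05 s, during which the arm holds its last target.

## Task

Set the empty catch pan on the bench squarely under the hopper's spout, handle to the front, then pull the slide gate fully open by its knob so that all the weld nuts drop into the pan, and push the gate fully shut again. Leave the pan with its nuts standing under the spout, and do not disturb the other things on the bench.

Things in the scene. Friction and masses are not known exactly. Their poses are not given: they have to be found in the camera images.
- hopper: Grey sheet-steel hopper on a dark column bolted to the bench. Origin: on the bench under the centre of its outlet; x to its back, z up, the front with the gate knob faces -x. Under the spout it is open to the front and both sides; the column's foot stands behind, x 59 to 95, y +-50 mm. Saddle plate x -50 to 70, y +-56, underside z 114. Spout 64 x 70 mm, down to z 82. Gate housing z 120 to 134.
- outlet (a point): Centre of the lower end of the hopper's spout, 82 mm above the bench; axes as the hopper's. Opening 58 mm (x) by 64 mm (y).
- gate (a joint): Opening of the slide gate in m: 0 fully shut, 0.062 fully open (hard stop); it slides level along the hopper's -x (forward). Dry friction about 3.5 N, it stays where it is left. May start up to 6 mm short of shut.
- gate_knob (a point): Centre of the gate's black knob (moves with the gate), 147 mm above the bench; shut, 90 mm in front of the outlet's centre; axes as the hopper's. Knob: 26 mm thick, round about x, free end 16 mm ahead (-x); 19 mm behind it an upright lug 40 mm wide, 5 thick, z 121 to 163 mm. The bin overhangs it: the hand must come tilted 25 to 45 degrees, fingers pointing forward (+x) and down.
- pan: Loose open catch pan of bare sheet steel, 100 (x) x 108 (y) x 42 mm high outside (rim bead to 45), walls and floor 3 mm, about 0.18 kg. Origin: centre of its underside; its handle points to its -x, z up.
- pan_handle (a point): Grip point on the pan's handle, 115 mm in front (-x) of the pan's centre and 45 mm above its underside; axes as the pan's. The handle is a dark flat bar standing on edge, 12 mm wide (y), 20 mm deep, from the front wall to x -138 mm, rising 17 degrees outward. With the pan under the spout the knob and bin hang over it: hold it with the hand tilted, fingers pointing to the pan and down.
- weld_nut_0: Hex weld nut, 29 x 25 x 13 mm, one of six alike lying loose on the shut gate in the hopper. Origin: centre of its underside.
- weld_nut_1: Hex weld nut, 29 x 25 x 13 mm, one of six alike lying loose on the shut gate in the hopper. Origin: centre of its underside.
- weld_nut_2: Hex weld nut, 29 x 25 x 13 mm, one of six alike lying loose on the shut gate in the hopper. Origin: centre of its underside.
- weld_nut_3: Hex weld nut, 29 x 25 x 13 mm, one of six alike lying loose on the shut gate in the hopper. Origin: centre of its underside.
- weld_nut_4: Hex weld nut, 29 x 25 x 13 mm, one of six alike lying loose on the shut gate in the hopper. Origin: centre of its underside.
- weld_nut_5: Hex weld nut, 29 x 25 x 13 mm, one of six alike lying loose on the shut gate in the hopper. Origin: centre of its underside.
- oil_bottle: Bystander: yellow bottle with a red tip, 66 mm wide, 205 mm tall. Origin: centre of its underside.
- bearing_ring: Bystander: bare steel ring lying flat, 96 mm across, 20 mm high. Origin: centre of its underside.
- tin: Bystander: empty open tin, 76 mm wide, 111 mm tall. Origin: centre of its underside.
- bin_rim (a point): Middle of the front rim of the hopper's flared bin, on top, 273 mm above the bench, 107 mm in front of the outlet's centre; axes as the hopper's. The rim is 165 mm wide. The front wall slopes from here down and back to x -33 at z 150 (32 degrees from vertical), overhanging the gate knob; side walls lean from y +-79 here in to +-36; back wall upright, column behind to x 95.

How it is judged (in metres and radians):
On the way, in this order (a step that is already met when the one before it is completed fails the run):
1. the pan stands on the bench under the spout (centre within 20 mm of the spout's), handle to the front (yaw within 15 degrees) (horizontal distance between pan and outlet below 0.02 m and height (world z) of pan below 0.004 m and angle between pan's own z axis and vertical below 0.06 rad and angle between the x axis of pan and the x axis of hopper, either way round below 0.26 rad and x of pan_handle in the frame of hopper below 0 m), for 0.2 s.
2. the gate is pulled fully open (57 mm or more) (value of joint gate above 0.057 m), for 0.2 s.
3. the gate is pushed fully shut (within 3 mm) (value of joint gate below 0.003 m), for 0.2 s.
At the end, for the whole second after the job is handed in: The gate is shut to within 3 mm, all six nuts lie inside the pan, and the pan stands level on the bench under the spout, its centre within 25 mm of the spout's, handle to the front (within 17 degrees), at rest (value of joint gate below 0.003 m and horizontal distance between pan and outlet below 0.025 m and height (world z) of pan below 0.004 m and angle between pan's own z axis and vertical below 0.06 rad and angle between the x axis of pan and the x axis of hopper, either way round below 0.3 rad and x of pan_handle in the frame of hopper below 0 m and linear speed of pan below 0.02 m/s and x of weld_nut_0 in the frame of pan between -0.05 and 0.05 m and y of weld_nut_0 in the frame of pan between -0.054 and 0.054 m and z of each of weld_nut_0, weld_nut_1, weld_nut_2, weld_nut_3, weld_nut_4, weld_nut_5 in the frame of pan below 0.045 m and x of weld_nut_1 in the frame of pan between -0.05 and 0.05 m and y of weld_nut_1 in the frame of pan between -0.054 and 0.054 m and x of weld_nut_2 in the frame of pan between -0.05 and 0.05 m and y of weld_nut_2 in the frame of pan between -0.054 and 0.054 m and x of weld_nut_3 in the frame of pan between -0.05 and 0.05 m and y of weld_nut_3 in the frame of pan between -0.054 and 0.054 m and x of weld_nut_4 in the frame of pan between -0.05 and 0.05 m and y of weld_nut_4 in the frame of pan between -0.054 and 0.054 m and x of weld_nut_5 in the frame of pan between -0.05 and 0.05 m and y of weld_nut_5 in the frame of pan between -0.054 and 0.054 m); the robot touches nothing.
It fails at once if the bottle is shoved more than 25 mm or knocked over (distance of oil_bottle from where it was at the start of the episode above 0.025 m or angle between oil_bottle's own z axis and vertical above 0.4 rad).
It fails at once if the bearing ring is shoved more than 25 mm or knocked over (distance of bearing_ring from where it was at the start of the episode above 0.025 m or angle between bearing_ring's own z axis and vertical above 0.4 rad).
It fails at once if the tin is shoved more than 25 mm or knocked over (distance of tin from where it was at the start of the episode above 0.025 m or angle between tin's own z axis and vertical above 0.4 rad).
It also fails if it takes over 62 s, if anything falls off the work surface, if the arm or the gripper's body presses on something with over 40 N, if the wrist force passes 120 N, or if a joint passes its speed limit or range.

## Working session

There is one attempt and no reset: what is moved stays moved. The work goes in short steps, Python scripts to look and compute and a tool call to move; the robot and the scene stay as the last step left them, time stands still between calls to the robot, and variables do not carry over. Pictures are saved under pics/ and viewed, and the job is handed in when it is done.

Besides the shell and the picture viewer there is one more tool, called after ">>>" by a JSON object that holds its "name" and its "arguments". servo_tool: Moves the arm, as the interface text tells. Its arguments: {"type":"object","properties":{"steps":{"type":"string"}},"required":["steps"]}

```bash
mkdir -p pics; ls
python3 - <<'E'
from rig import robot
import cv2
print(robot.read_state())
for n in ["scene","top","wrist"]:
    c=robot.camera(n); cv2.imwrite(f"pics/{n}0.png",c["img"][:,:,::-1])
    print(n,c["camera_matrix"],c["dist"],c["rvec"],c["tvec"])
E
```

```text
pics
{'time': 0.0, 'joint_pos': array([64.67486696, 19.13264866,  2.28304521, 84.01348926, -0.76871504,
       76.96507254, -3.3536907 ]), 'joint_velocities': array([ 0.03891782,  0.00955329, -0.14085194,  0.030776  , -0.00724728,
       -0.01960623,  0.01043295]), 'joint_efforts': array([ 4.51734322e-04, -6.58547473e+01,  1.36590701e+00, -4.05565059e+01,
        1.67445245e-02,  1.23744542e-02,  7.66604529e-06]), 'position': array([ 0.21830507, -0.61170122,  0.20859012]), 'eef_rot': array([-1.79904148e+02,  5.10707461e-03,  1.96397453e+01]), 'ft_force': array([-0.50945098,  0.24212874,  0.49169996]), 'torque': array([-0.0056052 ,  0.00133094,  0.00747738]), 'gripper_width': 0.08526344158038911}
scene [[431.25201016   0.         281.67602268]
 [  0.         431.25201016 207.2929909 ]
 [  0.           0.           1.        ]] [0.02072199 0.         0.         0.         0.        ] [ 2.02868411  0.40866363 -0.25219237] [-0.4250699   0.06199448  1.40944109]
top [[405.90870874   0.         273.02172974]
 [  0.         405.90870874 212.2227215 ]
 [  0.           0.           1.        ]] [0.00194251 0.         0.         0.         0.        ] [ 2.03965493 -2.18060329  0.22169504] [0.02839512 0.5167964  1.2349046 ]
wrist [[290.06432869   0.         275.20548088]
 [  0.         290.06432869 203.3426614 ]
 [  0.           0.           1.        ]] [0.0196947 0.        0.        0.        0.       ] [-2.33447779  1.64615056  0.27827654] [-0.64894051 -0.04251172  0.37937583]
```

View pics/scene0.png

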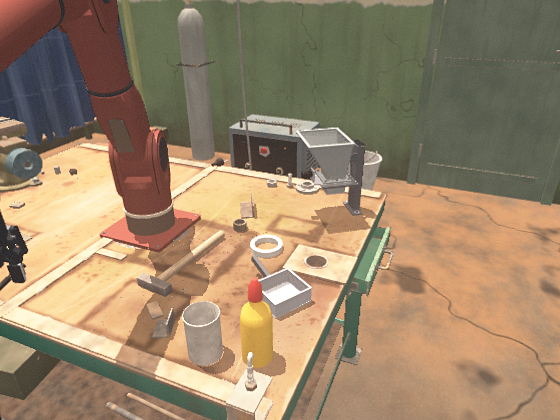

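View pics/top0.png

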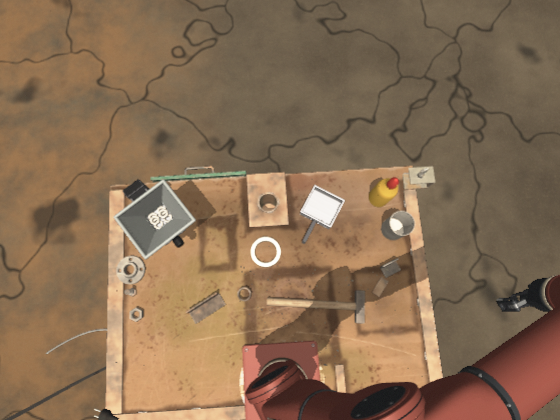

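View pics/wrist0.png

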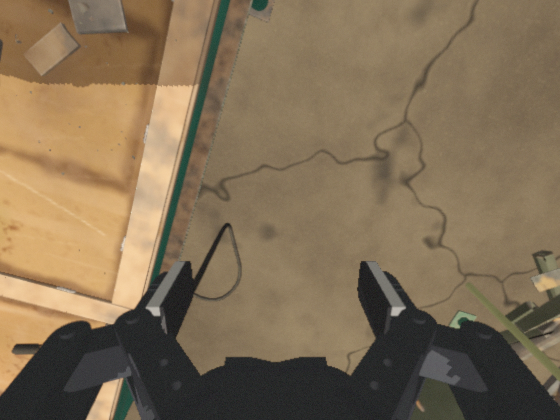

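The scene view shows the hopper at about (330,150), the pan at (283,293), the ring at (267,245), the tin at (203,333) and the bottle at (256,330). The top view shows the hopper at (155,217) with its knob at (178,241), and the pan at (322,206) with its handle tip near (305,242). I'll zoom in to measure these.

```bash
cat > h.py <<'E'
import numpy as np, cv2
from rig import robot
def snap(n,f=None):
    c=robot.camera(n)
    if f: cv2.imwrite(f"pics/{f}.png",c["img"][:,:,::-1])
    c["R"]=cv2.Rodrigues(np.array(c["rvec"]))[0]; return c
def ray(c,uv):
    p=cv2.undistortPoints(np.array([[uv]],float),c["camera_matrix"],np.array(c["dist"]))[0,0]
    R=c["R"]; t=np.array(c["tvec"]).ravel()
    d=R.T@np.array([p[0],p[1],1]); return -R.T@t, d/np.linalg.norm(d)
def onz(c,uv,z):
    o,d=ray(c,uv); return o+d*(z-o[2])/d[2]
def tri(c1,u1,c2,u2):
    o1,d1=ray(c1,u1);o2,d2=ray(c2,u2)
    A=np.stack([d1,-d2],1); s=np.linalg.lstsq(A,o2-o1,rcond=None)[0]
    p,q=o1+d1*s[0],o2+d2*s[1]; return (p+q)/2,np.linalg.norm(p-q)
def proj(c,P):
    return cv2.projectPoints(np.atleast_2d(np.array(P,float)),np.array(c["rvec"],float),np.array(c["tvec"],float),c["camera_matrix"],np.array(c["dist"]))[0][:,0]
def crop(c,f,u0,v0,u1,v1,s):
    cv2.imwrite(f"pics/{f}.png",cv2.resize(c["img"][v0:v1,u0:u1,::-1],None,fx=s,fy=s,interpolation=cv2.INTER_CUBIC))
E
python3 - <<'E'
from h import *
import pickle
t=snap("top");s=snap("scene")
pickle.dump((t,s),open("ts.pkl","wb"))
crop(t,"t_hop",100,160,240,260,5);crop(t,"t_pan",270,170,370,250,7)
crop(s,"s_hop",260,115,400,220,5);crop(s,"s_pan",235,250,335,325,7)
for n,c in (("t",t),("s",s)):
    print(n,ray(c,(280,210)))
for uv in [(155,217),(178,241),(322,206),(305,242),(265,252),(387,190),(398,224),(268,200)]: print(uv,onz(t,uv,0.04))
E
```

```text
t (array([0.25016318, 0.00303827, 1.31540234]), array([ 0.2115745 , -0.02463801, -0.97705128]))
s (array([ 0.86839477, -0.95184715,  0.71479329]), array([-0.34873493,  0.80775755, -0.47530168]))
(155, 217) [0.53047574 0.37276504 0.04      ]
(178, 241) [0.44785407 0.30035679 0.04      ]
(322, 206) [ 0.53036791 -0.16494669  0.04      ]
(305, 242) [ 0.41773924 -0.10075905  0.04      ]
(265, 252) [0.3945872  0.02738151 0.04      ]
(387, 190) [ 0.56914626 -0.37990243  0.04      ]
(398, 224) [ 0.45545866 -0.40089187  0.04      ]
(268, 200) [0.56196763 0.00727788 0.04      ]
```

View pics/t_hop.png

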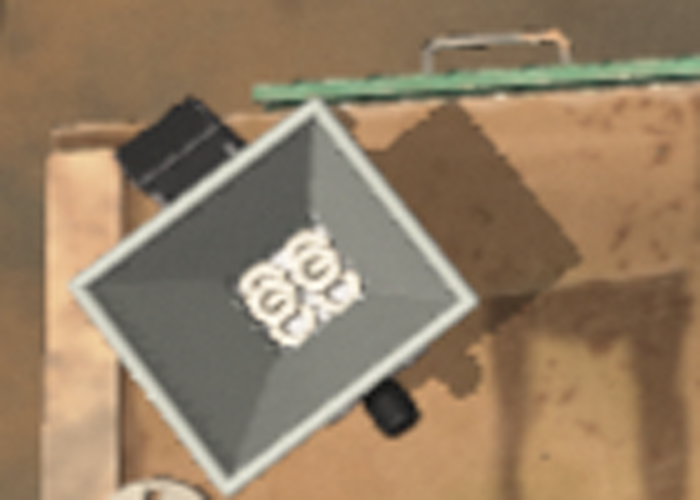

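View pics/t_pan.png

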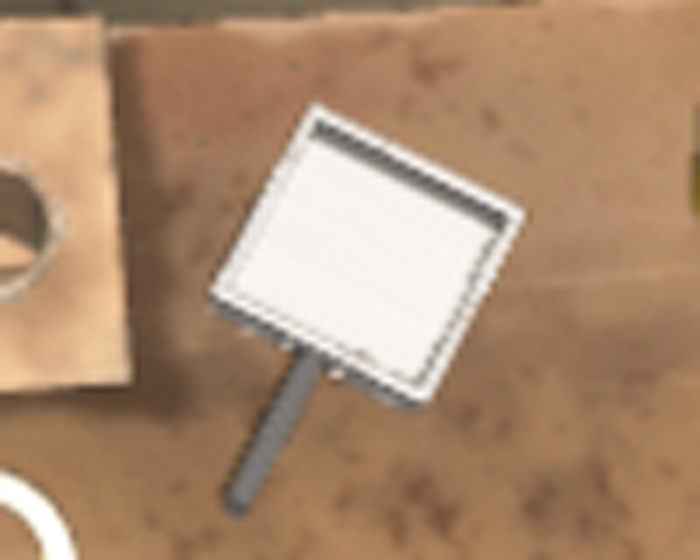

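View pics/s_hop.png

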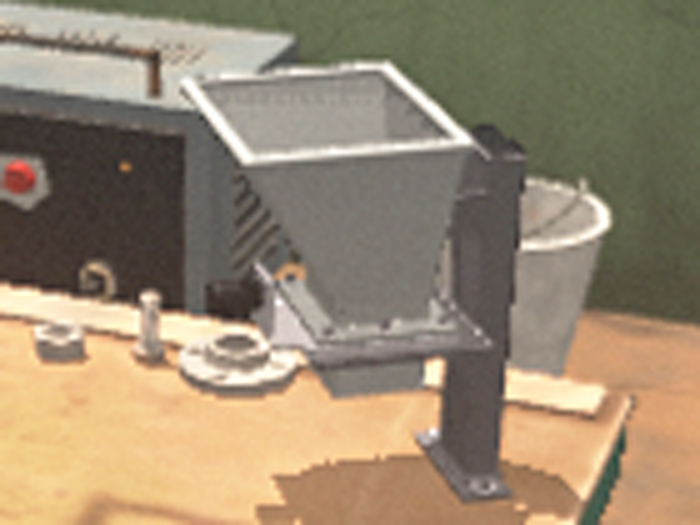

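View pics/s_pan.png

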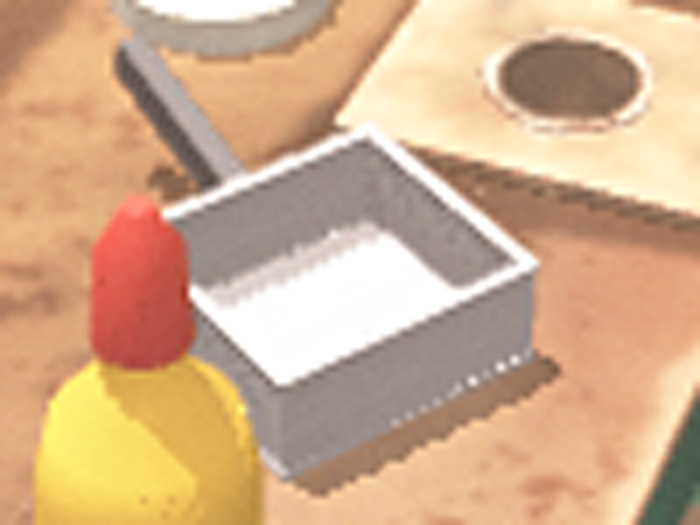

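Run:
```python
from h import *
import pickle
t,s=pickle.load(open("ts.pkl","rb"))
T=lambda u,v:(100+u/5-.4,160+v/5-.4); S=lambda u,v:(260+u/5-.4,115+v/5-.4)
P=lambda u,v:(270+u/7-.43,170+v/7-.43); Q=lambda u,v:(235+u/7-.43,250+v/7-.43)
a,e=tri(t,T(475,300),s,S(250,160));print("bin near front",a,e)
b,e=tri(t,T(228,490),s,S(185,80));print("bin far front",b,e)
d,e=tri(t,T(315,103),s,S(475,143));print("bin near back",d,e)
C=[onz(t,T(*p),.273) for p in [(475,300),(228,490),(75,290),(315,103)]]
for c in C: print(c)
f=(C[0]+C[1])/2; bk=(C[2]+C[3])/2
print("widths",np.linalg.norm(C[0]-C[1]),np.linalg.norm(C[2]-C[3]),np.linalg.norm(f-bk))
x=bk-f; w=C[1]-C[0]; yw=np.degrees(np.arctan2(x[1],x[0])),np.degrees(np.arctan2(-w[0],w[1])); print("yaw",yw)
y=np.radians(np.mean(yw)); ex=np.array([np.cos(y),np.sin(y),0]); o=f+.107*ex; print("outlet",o[:2], "knob shut",(o-.09*ex)[:2])
k,e=tri(t,T(392,413),s,S(228,298));print("knob",k,e, "rel", (k-o)@ex)
print("knob free end at z.147", onz(t,T(400,425),.147), (onz(t,T(400,425),.147)-o)@ex)
# pan
tc=[(315,103),(524,213),(425,400),(213,292)]
PC=[onz(t,P(*p),.045) for p in tc]
for c in PC: print("pan",c)
m=sum(PC)/4; print("centre",m, [np.linalg.norm(PC[i]-PC[(i+1)%4]) for i in range(4)])
bx=(PC[0]+PC[1]-PC[2]-PC[3]); print("pan yaw",np.degrees(np.arctan2(bx[1],bx[0])), )
h,e=tri(t,P(238,503),s,Q(130,48)); print("handle tip",h,e)
for p,q in [((315,103),(535,265)),((213,292),(370,127)),((524,213),(283,383))]: print(tri(t,P(*p),s,Q(*q)))
```

```text
bin near front [0.46673034 0.20259482 0.26989754] 0.0016686678632818876
bin far front [0.37525837 0.33240527 0.2692031 ] 0.0009053854179355379
bin near back [0.58146022 0.28631117 0.26795016] 0.002893879926195353
[0.46531337 0.20162561 0.273     ]
[0.37439608 0.33098771 0.273     ]
[0.48481201 0.4111764  0.273     ]
[0.5784447  0.28432642 0.273     ]
widths 0.1581154821660703 0.1576641961419307 0.13829891891872903
yaw (np.float64(36.07925229792043), np.float64(35.10002557949541))
outlet [0.50686777 0.32857808] knob shut [0.43367923 0.27620025]
knob [0.4286975  0.27637469 0.14432849] 0.001168149560882316 rel -0.09394965102075727
knob free end at z.147 [0.42044047 0.27096383 0.147     ] -0.103813310295145
pan [ 0.60287214 -0.14682955  0.045     ]
pan [ 0.54411779 -0.23798328  0.045     ]
pan [ 0.46037125 -0.18435458  0.045     ]
pan [ 0.51674859 -0.09253791  0.045     ]
centre [ 0.53102744 -0.16542633  0.045     ] [np.float64(0.10844849554079294), np.float64(0.09944606991006597), np.float64(0.10774370024804257), np.float64(0.10180789747669021)]
pan yaw -32.428247009318056
handle tip [ 0.41846976 -0.09533923  0.05203268] 0.0004880085195605447
(array([ 0.60313468, -0.1474112 ,  0.04213854]), np.float64(0.00114812525430093))
(array([ 0.51760225, -0.09286299,  0.04082758]), np.float64(4.8615719367135936e-05))
(array([ 0.54531016, -0.23838016,  0.04170624]), np.float64(0.0009678485588790509))
```

```bash
cat >> h.py <<'E'
from scipy.spatial.transform import Rotation as Ro
def go(target,yaw=None):
    st=robot.read_state(); R=Ro.from_euler("xyz",st["eef_rot"],degrees=True).as_matrix()
    d=R.T@(np.array(target)-st["position"]); print("t",round(st["time"],2),"pos",st["position"].round(4),"rot",st["eef_rot"].round(2),"z",R[:,2].round(3))
    print("delta tool",d.round(4), "n50",np.linalg.norm(d)/.05)
    if yaw is not None:
        dy=(-(yaw-st["eef_rot"][2])+180)%360-180; print("turn",round(dy,2),"(alt %.2f)"%((dy%360-180)))
    return d
E
python3 - <<'E'
from h import *
go([.434,-.104,.20],147.6)
E
```

```text
t 0.25 pos [ 0.2183 -0.612   0.2091] rot [-1.7995e+02  1.0000e-02  1.9640e+01] z [-0.     0.001 -1.   ]
delta tool [ 0.3738 -0.4059  0.0094] n50 11.038355412736976
turn -127.96 (alt 52.04)
```

>>> {"name": "servo_tool", "arguments": {"steps": "0.085 0.374 -0.406 0.009 -128; 0.085 0.374 -0.406 0.009 -128; 0.085 0.374 -0.406 0.009 -128; 0.085 0.374 -0.406 0.009 -128; 0.085 0.374 -0.406 0.009 -128; 0.085 0.374 -0.406 0.009 -128; 0.085 0.374 -0.406 0.009 -128; 0.085 0.374 -0.406 0.009 -128; 0.085 0.374 -0.406 0.009 -128; 0.085 0.374 -0.406 0.009 -128"}}

```text
time: 1.25
position: [0.4141, -0.1501, 0.2015]
eef_rot: [180.0, 0.0, 105.9]
ft_force: [0.9, -0.5, -0.8]
gripper_width: 0.0854
```

Run:
```python
from h import *
print(robot.read_state()["joint_pos"].round(1))
go([.434,-.104,.18],147.6)
```

```text
[ 41.1  -4.3 -25.4 110.9  -1.9  73.   32.3]
t 1.25 pos [ 0.4141 -0.1501  0.2015] rot [1.7997e+02 2.0000e-02 1.0592e+02] z [ 0.001 -0.    -1.   ]
delta tool [0.0388 0.0318 0.0215] n50 1.0915908188574206
turn -41.68 (alt 138.32)
```

>>> {"name": "servo_tool", "arguments": {"steps": "0.085 0.039 0.032 0.021 -41.7; 0.085 0.039 0.032 0.021 -41.7; 0.085 0.039 0.032 0.021 -41.7; 0.085 0.039 0.032 0.021 -41.7; 0.085 0.039 0.032 0.021 -41.7; 0.085 0.039 0.032 0.021 -41.7"}}

```text
time: 1.85
position: [0.4342, -0.1037, 0.1805]
eef_rot: [180.0, 0.0, 147.8]
ft_force: [-0.1, -1.3, -0.3]
gripper_width: 0.0851
```

Run:
```python
from h import *
c=snap("wrist","w1")
print(robot.read_state()["joint_pos"].round(1), robot.read_state()["position"], robot.read_state()["eef_rot"])
print(proj(c,[[.434,-.104,.045],[.531,-.165,.045],[.418,-.095,.052]]))
```

```text
[ 36.9  -2.5 -28.  111.8  -1.3  70.4  66.8] [ 0.43412741 -0.10376615  0.18051452] [1.79991256e+02 3.40102993e-02 1.47460270e+02]
[[275.34590987 187.23077438]
 [275.51425318 279.48124337]
 [274.43569436 171.87222584]]
```

View pics/w1.png

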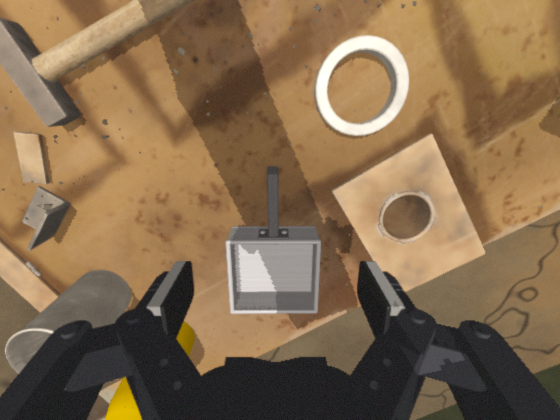

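The wrist view shows the handle running from the tip at (272,168) to the root at (273,232), with the pan rim centred at about (274,272). I'll turn these into positions.

Run:
```python
from h import *
c=snap("wrist")
import cv2
crop(c,"w1c",210,150,340,330,3.3)
im=c["img"].astype(int)
for v in range(165,230,8):
    r=im[v,255:292].sum(1); d=np.where(r<230)[0]; print(v,d.min()+255 if len(d) else None,d.max()+255 if len(d) else None, im[v,273])
st=robot.read_state(); R=Ro.from_euler("xyz",st["eef_rot"],degrees=True).as_matrix()
print("tcp px",proj(c,st["position"]), "cam",ray(c,(275,203)))
```

```text
165 257 257 [110  84  60]
173 266 280 [66 63 62]
181 264 279 [89 85 82]
189 266 267 [91 86 84]
197 267 290 [88 85 80]
205 255 291 [89 84 83]
213 268 291 [88 84 84]
221 255 281 [88 85 82]
229 260 287 [85 82 81]
tcp px [[275.78508314 246.63115482]] cam (array([ 0.3622872 , -0.05816225,  0.34349824]), array([ 0.274085  , -0.17665415, -0.94534159]))
```

View pics/w1c.png

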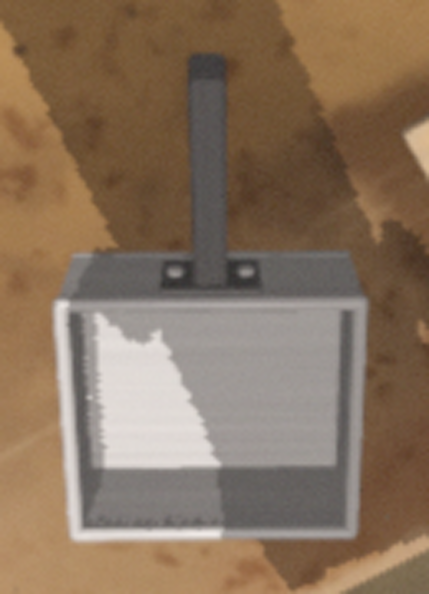

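Run:
```python
from h import *
c=snap("wrist")
import pickle; t,s=pickle.load(open("ts.pkl","rb"))
W=lambda u,v:(210+u/3.3-.35,150+v/3.3-.35)
P=lambda u,v:(270+u/7-.43,170+v/7-.43)
C=[onz(c,W(*p),.045) for p in [(58,303),(367,303),(357,538),(75,538)]]
for q in C: print(q)
print("c",sum(C)/4,[np.linalg.norm(C[i]-C[(i+1)%4]) for i in range(4)])
b=C[2]+C[3]-C[0]-C[1]; print("yaw",np.degrees(np.arctan2(b[1],b[0])))
print("tip",onz(c,W(207,78),.067)); print("tri tip", tri(c,W(207,57),t,P(236,512)))
print("tri rim front",tri(c,W(367,303),t,P(213,292)),tri(c,W(58,303),t,P(425,400)))
st=robot.read_state(); R=Ro.from_euler("xyz",st["eef_rot"],degrees=True).as_matrix()
print([ (R.T@(onz(c,W(207,78),.067)-st["position"])).round(4), (R.T@(onz(c,W(210,285),.045)-st["position"])).round(4)])
```

```text
[ 0.45852577 -0.18488938  0.045     ]
[ 0.51606815 -0.09498602  0.045     ]
[ 0.59953739 -0.14708455  0.045     ]
[ 0.54207018 -0.23691631  0.045     ]
c [ 0.52905037 -0.16596906  0.045     ] [np.float64(0.10674146226702426), np.float64(0.0983939581990833), np.float64(0.10664063060735639), np.float64(0.09841986726352425)]
yaw -31.941674912008935
tip [ 0.41531292 -0.09550861  0.067     ]
tri tip (array([ 0.41667568, -0.09622709,  0.03068429]), np.float64(0.0010188303345433213))
tri rim front (array([ 0.51678532, -0.09386628,  0.04393785]), np.float64(0.0025222445335585713)) (array([ 0.45975508, -0.18498482,  0.04376405]), np.float64(0.0018649695900084299))
[array([ 0.0204, -0.0032,  0.1135]), array([-0.0573, -0.0027,  0.1355])]
```

Run:
```python
from h import *
go([.4265,-.1015,.035],148)
```

```text
t 2.0 pos [ 0.4342 -0.1038  0.1805] rot [1.7999e+02 4.0000e-02 1.4740e+02] z [ 0.001 -0.    -1.   ]
delta tool [ 0.0078 -0.0022  0.1455] n50 2.914672817692761
turn -0.6 (alt 179.40)
```

>>> {"name": "servo_tool", "arguments": {"steps": "0.05 0.008 -0.002 0 -0.6; 0.05 0.008 -0.002 0.05 -0.6; 0.05 0.008 -0.002 0.09 -0.6; 0.05 0.008 -0.002 0.12 -0.6; 0.05 0.008 -0.002 0.14 -0.6; 0.05 0.008 -0.002 0.1455 -0.6; 0.05 0.008 -0.002 0.1455 -0.6"}}

```text
time: 2.7
position: [0.4259, -0.1011, 0.0348]
eef_rot: [-180.0, -0.0, 148.0]
ft_force: [-0.1, -0.1, 0.4]
gripper_width: 0.0499
```

Run:
```python
from h import *
c=snap("wrist","w2"); s=snap("scene"); crop(s,"s2",180,220,340,330,4)
go([.4265,-.1015,.035],148)
```

```text
t 2.8 pos [ 0.4271 -0.1014  0.0361] rot [1.7997e+02 1.2000e-01 1.4797e+02] z [ 0.002 -0.001 -1.   ]
delta tool [ 0.0005 -0.0004  0.0011] n50 0.026246619414992407
turn -0.03 (alt 179.97)
```

View pics/w2.png

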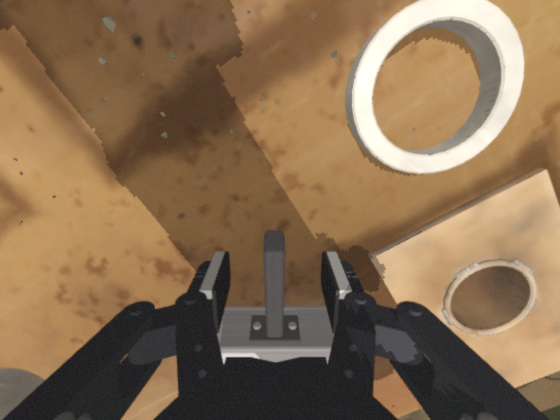

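View pics/s2.png

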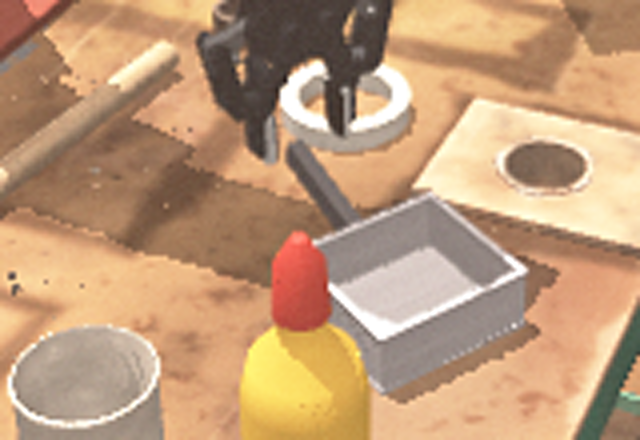

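The handle at (275,285) in the wrist view runs midway between the fingers, so I'll close and lift.

>>> {"name": "servo_tool", "arguments": {"steps": "0 0 0 0 0; 0 0 0 0 0; 0 0 0 0 0; 0 0 0 0 0; 0 0 0 0 0; 0 0 0 -0.02 0; 0 0 0 -0.06 0; 0 0 0 -0.1 0; 0 0 0 -0.1 0"}}

```text
time: 3.7
position: [0.4299, -0.1019, 0.141]
eef_rot: [179.9, 0.6, 148.0]
ft_force: [0.7, 0.6, -0.0]
gripper_width: -0.0002
```

Run:
```python
from h import *
c=snap("wrist","w3"); s=snap("scene"); crop(s,"s3",180,180,340,330,4)
go([.459,.110,.135],215.6)
```

```text
t 3.8 pos [ 0.4274 -0.1016  0.1368] rot [179.97   0.23 147.96] z [ 0.004 -0.002 -1.   ]
delta tool [0.0855 0.1961 0.0016] n50 4.279226698527679
turn -67.64 (alt 112.36)
```

View pics/s3.png

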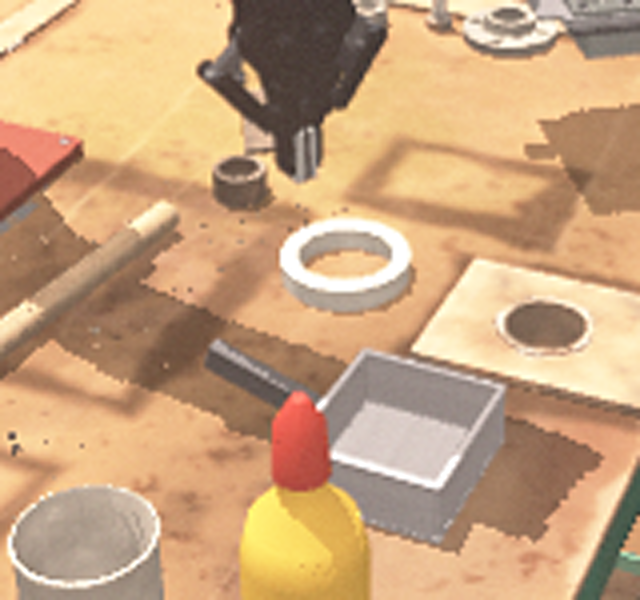

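The jaws closed on nothing and the pan has been knocked out of line. I need to see why.

Run:
```python
from h import *
t=snap("top"); crop(t,"t3",250,160,410,270,4)
```

```text
(no output)
```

View pics/t3.png

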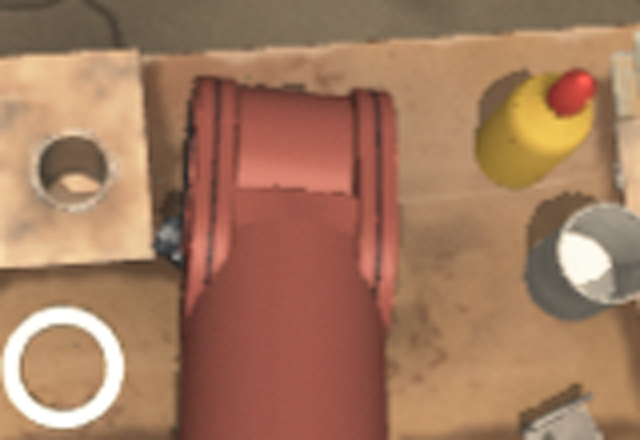

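View pics/w3.png

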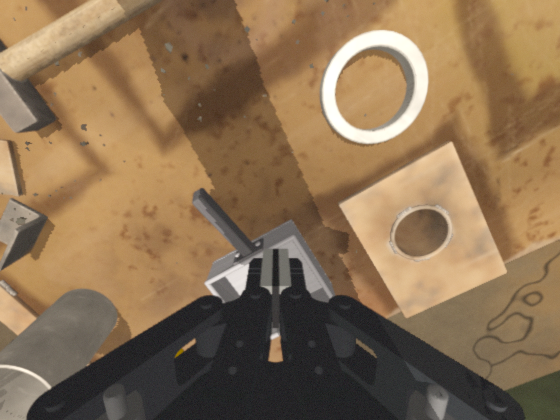

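Run:
```python
from h import *
c=snap("wrist")
st=robot.read_state(); R=Ro.from_euler("xyz",st["eef_rot"],degrees=True).as_matrix(); p=st["position"]
# hand-fixed: pixel (u,v) at tool z
def ont(uv,z):
    o,d=ray(c,uv); o=R.T@(o-p); d=R.T@d; return o+d*(z-o[2])/d[2]
print("cam in tool",R.T@(ray(c,(275,203))[0]-p))
for uv in [(274,232),(274,245)]:
  for h in (.045,.055,.065): print(uv,h,ont(uv,.0355-h).round(4))
for X in (-.011,0,.011):
  for Z in (-.03,-.011,0,.008): print(X,Z,proj(c,p+R@np.array([X,0,Z])).round(0))
W=lambda u,v:(u,v)
print("joint",st["joint_pos"].round(1),st["gripper_width"])
crop(c,"w4c",170,160,360,330,3)
```

```text
cam in tool [ 8.47739891e-02 -9.87649329e-05 -1.63530036e-01]
(274, 232) 0.045 [ 0.0137 -0.0009 -0.0095]
(274, 232) 0.055 [ 0.0183 -0.0009 -0.0195]
(274, 232) 0.065 [ 0.0229 -0.0008 -0.0295]
(274, 245) 0.045 [ 0.0052 -0.001  -0.0095]
(274, 245) 0.055 [ 0.0104 -0.0009 -0.0195]
(274, 245) 0.065 [ 0.0156 -0.0008 -0.0295]
-0.011 -0.03 [[276. 289.]]
-0.011 -0.011 [[276. 270.]]
-0.011 0 [[276. 261.]]
-0.011 0.008 [[276. 255.]]
0 -0.03 [[276. 272.]]
0 -0.011 [[276. 254.]]
0 0 [[276. 245.]]
0 0.008 [[276. 240.]]
0.011 -0.03 [[276. 253.]]
0.011 -0.011 [[276. 237.]]
0.011 0 [[276. 229.]]
0.011 0.008 [[276. 224.]]
joint [ 37.   -1.2 -28.8 116.2  -0.6  64.8  66.4] -8.454401896801327e-05
```

View pics/w4c.png

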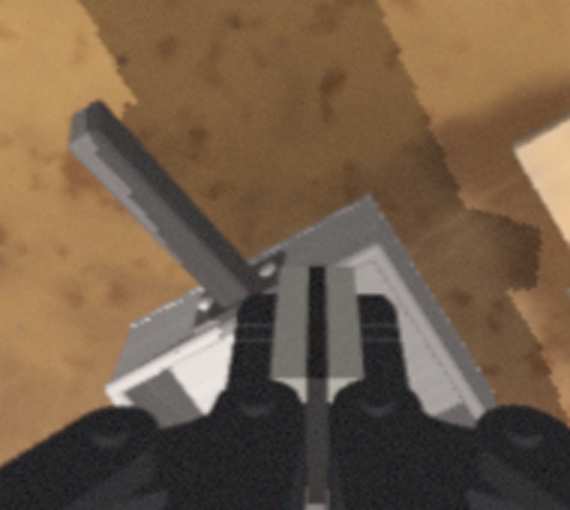

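Run:
```python
from h import *
s=snap("scene","s5"); st=robot.read_state(); R=Ro.from_euler("xyz",st["eef_rot"],degrees=True).as_matrix(); p=st["position"]
print(st["position"],st["time"])
u0,v0=200,190
crop(s,"s5c",u0,v0,290,250,8)
for q in ([0,0,.008],[.011,0,.008],[-.011,0,.008],[0,0,0],[0,0,-.03],[-.011,0,-.03],[.011,0,-.03],[.011,0,-.023],[-.03,0,.008]):
    uv=proj(s,p+R@np.array(q))[0]; print(q,uv.round(1),((uv-[u0,v0]+.5)*8).round(0))
```

```text
[ 0.42601935 -0.10116195  0.13493914] 3.95
[0, 0, 0.008] [253.6 234.3] [433. 359.]
[0.011, 0, 0.008] [251.4 232.5] [415. 344.]
[-0.011, 0, 0.008] [255.9 236.2] [451. 373.]
[0, 0, 0] [253.5 231.7] [432. 338.]
[0, 0, -0.03] [253.1 221.6] [429. 257.]
[-0.011, 0, -0.03] [255.4 223.4] [447. 271.]
[0.011, 0, -0.03] [250.9 219.9] [411. 243.]
[0.011, 0, -0.023] [251.  222.3] [412. 262.]
[-0.03, 0, 0.008] [259.8 239.4] [483. 399.]
```

View pics/s5c.png

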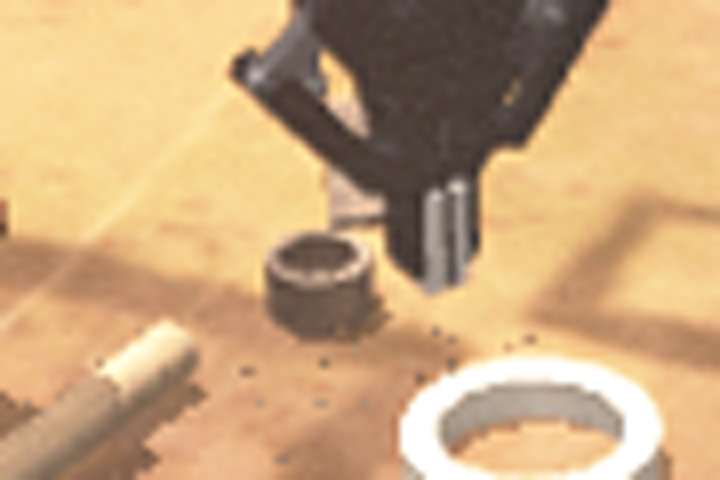

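Run:
```python
from h import *
print(robot.tips_ahead, [a for a in dir(robot) if not a.startswith('_')])
s=snap("scene"); st=robot.read_state(); R=Ro.from_euler("xyz",st["eef_rot"],degrees=True).as_matrix(); p=st["position"]
w=snap("wrist")
# fingertip: shut pads' front-lower edge, wrist (275.7,248), scene crop (428,288)
for uvs in [(428,290),(432,292)]:
    P,e=tri(w,(275.7,248),s,(200+uvs[0]/8-.5,190+uvs[1]/8-.5)); print(P,e,"tool",(R.T@(P-p)).round(4))
```

```text
0.008 ['MotionError', 'camera', 'read_state', 'sign_off', 'tips_ahead']
[ 0.42165742 -0.09707373  0.14913188] 0.0026157589683291483 tool [ 0.0059  0.0011 -0.0142]
[ 0.42247501 -0.09702502  0.14836771] 0.003673097156374963 tool [ 0.0052  0.0016 -0.0134]
```

Run:
```python
from h import *
c=snap("wrist")
W=lambda u,v:(170+u/3-.33,160+v/3-.33)
a=onz(c,W(108,388),.045);b=onz(c,W(377,246),.045);print(a,b,np.linalg.norm(a-b))
d=b-a; n=np.array([d[1],-d[0],0]); 
yaw=np.degrees(np.arctan2(n[1],n[0])); print(yaw)
ex=np.array([np.cos(np.radians(yaw)),np.sin(np.radians(yaw)),0])
print("centre",(a+b)/2+.05*ex, "grip", (a+b)/2-.07*ex)
print("tip",onz(c,W(88,118),.06))
go([.40,-.12,.2],yaw+180)
```

```text
[ 0.46889464 -0.21245881  0.045     ] [ 0.4715209  -0.10706567  0.045     ] 0.10542585527623519
-1.4274416916693464
centre [ 0.52019225 -0.16100779  0.045     ] grip [ 0.40022949 -0.15801847  0.045     ]
tip [ 0.38535293 -0.1536348   0.06      ]
t 4.1 pos [ 0.4263 -0.1011  0.1351] rot [1.7999e+02 1.0000e-02 1.4798e+02] z [ 0.  0. -1.]
delta tool [ 0.0123 -0.0299 -0.0649] n50 1.4493625336447125
turn -30.6 (alt 149.40)
```

Run:
```python
from h import *
go([.409,-.157,.16],178.6)
```

```text
t 4.1 pos [ 0.4263 -0.1011  0.1351] rot [1.7999e+02 1.0000e-02 1.4798e+02] z [ 0.  0. -1.]
delta tool [-0.015  -0.0565 -0.0249] n50 1.270500991450954
turn -30.62 (alt 149.38)
```

>>> {"name": "servo_tool", "arguments": {"steps": "0.06 -0.015 -0.056 -0.025 -30.6; 0.06 -0.015 -0.056 -0.025 -30.6; 0.06 -0.015 -0.056 -0.025 -30.6; 0.06 -0.015 -0.056 -0.025 -30.6; 0.06 -0.015 -0.056 -0.025 -30.6; 0.06 -0.015 -0.056 -0.025 -30.6"}}

```text
time: 4.7
position: [0.4091, -0.1564, 0.1597]
eef_rot: [180.0, -0.0, 178.4]
ft_force: [0.4, -0.4, -0.7]
gripper_width: 0.0598
```

Run:
```python
from h import *
c=snap("wrist"); crop(c,"w6c",190,140,360,340,3)
go([.409,-.157,.012],178.6)
```

```text
t 4.75 pos [ 0.4092 -0.1564  0.1598] rot [ 1.7998e+02 -2.0000e-02  1.7841e+02] z [-0.  0. -1.]
delta tool [ 1.000e-04 -7.000e-04  1.478e-01] n50 2.9559482493961817
turn -0.19 (alt 179.81)
```

View pics/w6c.png

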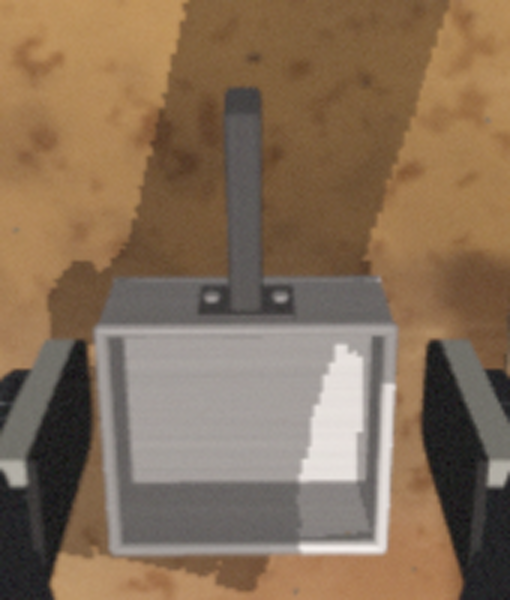

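Run:
```python
from h import *
c=snap("wrist")
W=lambda u,v:(190+u/3-.33,140+v/3-.33)
C=[onz(c,W(*p),.045) for p in [(97,330),(396,327),(387,550),(108,550)]]
m=sum(C)/4; b=C[2]+C[3]-C[0]-C[1]; yaw=np.degrees(np.arctan2(b[1],b[0]));print("c",m,"yaw",yaw,[np.linalg.norm(C[i]-C[(i+1)%4]).round(4) for i in range(4)])
tip=onz(c,W(242,115),.06);print("tip",tip)
ex=np.array([np.cos(np.radians(yaw)),np.sin(np.radians(yaw)),0]); print("grip115",m-.115*ex)
root=onz(c,W(246,305),.045); print("root",root, np.degrees(np.arctan2(*(root-tip)[[1,0]])))
go((m-.115*ex)*[1,1,0]+[0,0,.012],yaw+180)
```

```text
c [ 0.52025229 -0.16306691  0.045     ] yaw -1.5714857963274564 [np.float64(0.1067), np.float64(0.0976), np.float64(0.1094), np.float64(0.0964)]
tip [ 0.38979214 -0.16031828  0.06      ]
grip115 [ 0.40529554 -0.15991313  0.045     ]
root [ 0.46253037 -0.16158984  0.045     ] -1.0015005856277706
t 4.8 pos [ 0.4092 -0.1564  0.1599] rot [ 1.7998e+02 -1.0000e-02  1.7844e+02] z [-0.  0. -1.]
delta tool [ 0.0038 -0.0037  0.1479] n50 2.9598525800494513
turn 0.02 (alt -179.98)
```

>>> {"name": "servo_tool", "arguments": {"steps": "0.05 0.004 -0.0037 0 0; 0.05 0.004 -0.0037 0.05 0; 0.05 0.004 -0.0037 0.09 0; 0.05 0.004 -0.0037 0.12 0; 0.05 0.004 -0.0037 0.14 0; 0.05 0.004 -0.0037 0.147 0; 0.05 0.004 -0.0037 0.147 0"}}

```text
time: 5.5
position: [0.4045, -0.1598, 0.0124]
eef_rot: [179.9, -0.1, 178.4]
ft_force: [0.0, 0.3, 0.3]
gripper_width: 0.0501
```

Run:
```python
from h import *
c=snap("wrist","w7"); s=snap("scene"); crop(s,"s7",200,200,340,320,5)
go([.4055,-.160,.012],178.4)
```

```text
t 5.6 pos [ 0.4057 -0.1602  0.0138] rot [-1.7999e+02  5.0000e-02  1.7843e+02] z [ 0.001 -0.    -1.   ]
delta tool [0.0003 0.0002 0.0018] n50 0.03700767805135805
turn 0.03 (alt -179.97)
```

View pics/w7.png

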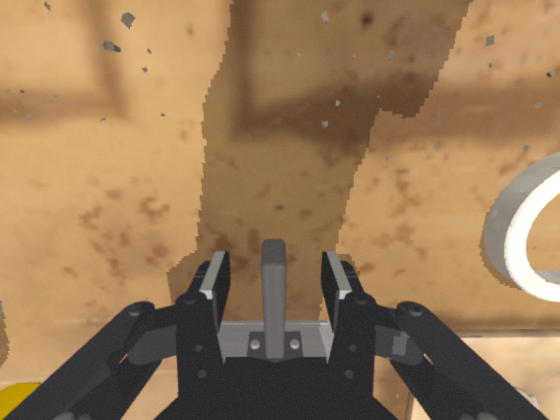

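View pics/s7.png

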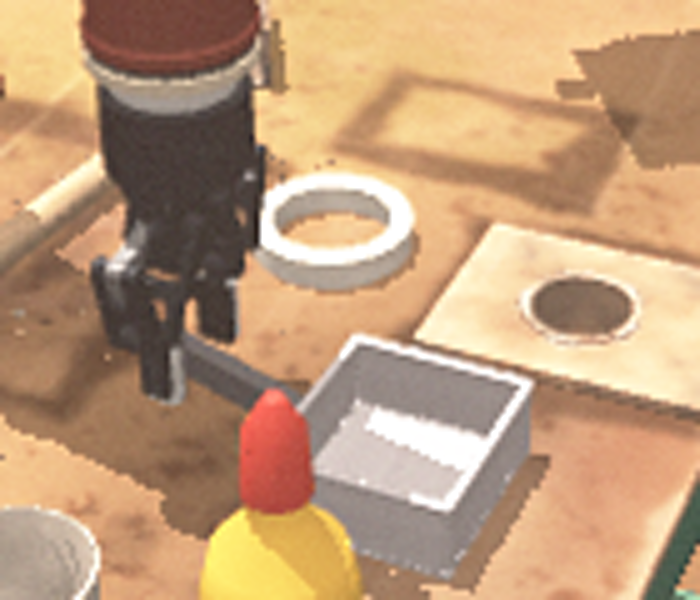

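The fingers now straddle the handle with their tips below its top edge, so I'll close.

>>> {"name": "servo_tool", "arguments": {"steps": "0 0 0 0 0; 0 0 0 0 0; 0 0 0 0 0; 0 0 0 0 0; 0 0 0 0 0; 0 0 0 0 0"}}

```text
time: 6.2
position: [0.4061, -0.1605, 0.0144]
eef_rot: [-180.0, 0.1, 178.4]
ft_force: [-2.7, 0.1, 6.2]
gripper_width: 0.0106
```

>>> {"name": "servo_tool", "arguments": {"steps": "0 0 0 -0.02 0; 0 0 0 -0.05 0; 0 0 0 -0.09 0; 0 0 0 -0.11 0; 0 0 0 -0.11 0"}}

```text
time: 6.7
position: [0.4076, -0.161, 0.1271]
eef_rot: [-179.8, 0.3, 178.4]
ft_force: [0.4, -0.4, -2.0]
gripper_width: 0.0104
```

Run:
```python
from h import *
c=snap("wrist","w8"); s=snap("scene"); crop(s,"s8",200,160,360,300,4)
print(robot.read_state()["gripper_width"])
go([.459,.110,.125],215.6)
```

```text
0.010803057023215672
t 6.8 pos [ 0.4055 -0.1604  0.1239] rot [-1.7995e+02  8.0000e-02  1.7841e+02] z [ 0.001 -0.001 -1.   ]
delta tool [-0.046   0.2718 -0.0013] n50 5.5125599361207085
turn -37.19 (alt 142.81)
```

View pics/w8.png

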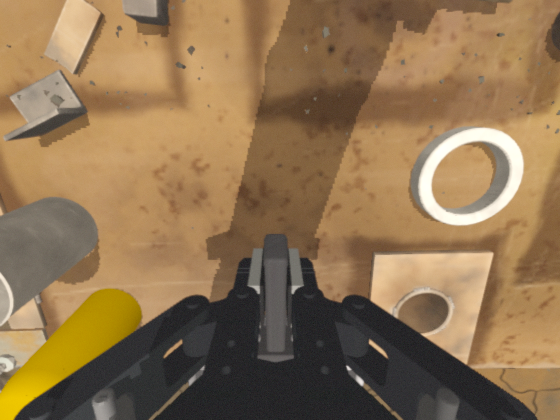

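View pics/s8.png

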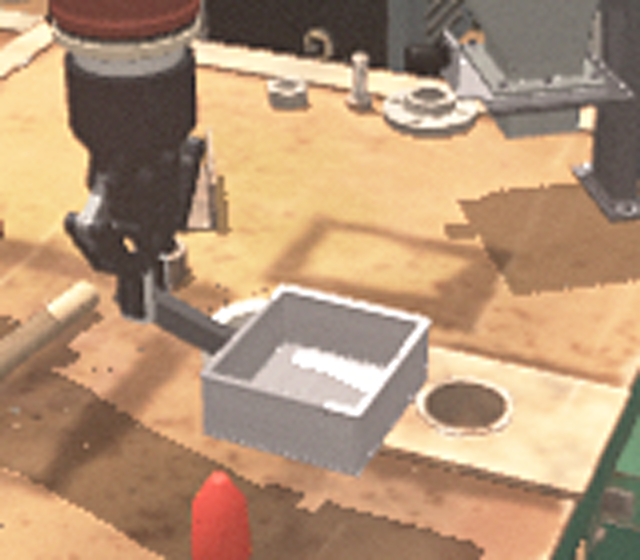

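>>> {"name": "servo_tool", "arguments": {"steps": "0 -0.005 0.04 0 -6; 0 -0.014 0.085 0 -13; 0 -0.023 0.13 0 -20; 0 -0.031 0.175 0 -27; 0 -0.04 0.22 0 -33; 0 -0.047 0.26 0 -37; 0 -0.049 0.274 0 -37.2; 0 -0.049 0.274 0 -37.2"}}

```text
time: 7.6
position: [0.4609, 0.1148, 0.1221]
eef_rot: [179.9, -0.1, -144.1]
ft_force: [0.2, 0.6, -1.4]
gripper_width: 0.0108
```

Run:
```python
from h import *
c=snap("wrist","w9"); s=snap("scene"); crop(s,"s9",240,120,400,260,4)
t=snap("top"); crop(t,"t9",100,160,300,280,4)
print(robot.read_state()["joint_pos"].round(1))
go([.462,.112,.125],215.6)
```

```text
[ 21.5   5.7 -42.  112.1   4.3  63.8 103.3]
t 7.75 pos [0.4613 0.1108 0.1226] rot [-1.7996e+02 -9.0000e-02 -1.4445e+02] z [-0.001 -0.001 -1.   ]
delta tool [-0.0012  0.0005 -0.0024] n50 0.05551928663871888
turn -0.05 (alt 179.95)
```

View pics/w9.png

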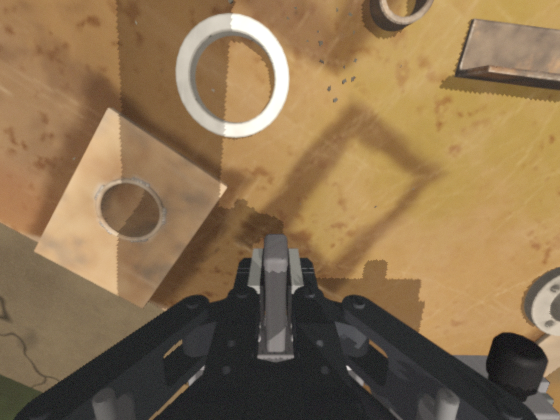

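View pics/s9.png

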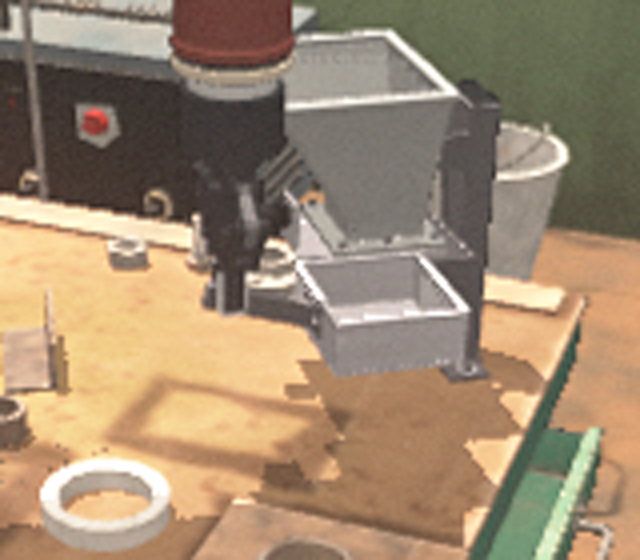

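View pics/t9.png

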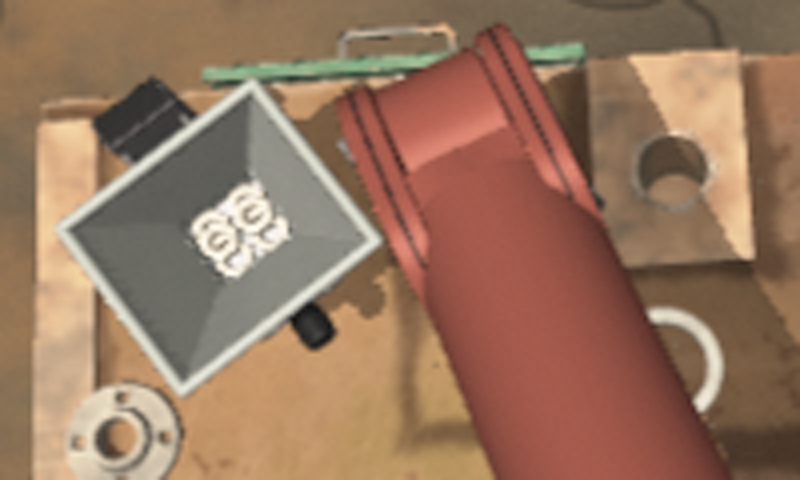

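Run:
```python
from h import *
t=snap("top")
for uv in [(150,188),(240,172),(245,176)]: print(uv,onz(t,uv,0))
for f in [(252/4+100,178/4+160)]: pass
# stand corners (t9)
for q in [(590,58),(750,258),(597,262)]: print(onz(t,(100+q[0]/4,160+q[1]/4),.02))
go([.437,.095,.015],215.6)
```

```text
(150, 188) [0.63999676 0.4005864  0.        ]
(240, 172) [0.6754927  0.09581352 0.        ]
(245, 176) [0.66024689 0.07964634 0.        ]
[0.65864211 0.06990415 0.02      ]
[ 0.48105913 -0.05052965  0.02      ]
[0.48610907 0.07337966 0.02      ]
t 7.8 pos [0.4615 0.1106 0.1229] rot [-1.7994e+02 -7.0000e-02 -1.4449e+02] z [-0.    -0.002 -1.   ]
delta tool [0.0289 0.0017 0.1079] n50 2.2347777855906017
turn -0.09 (alt 179.91)
```

>>> {"name": "servo_tool", "arguments": {"steps": "0 0.014 -0.004 0.02 0; 0 0.028 -0.008 0.05 0; 0 0.028 -0.008 0.08 0; 0 0.028 -0.008 0.098 0; 0 0.028 -0.008 0.106 0; 0 0.028 -0.008 0.109 0; 0 0.028 -0.008 0.109 0"}}

```text
time: 8.5
position: [0.4434, 0.0866, 0.0145]
eef_rot: [-179.9, -0.1, -144.6]
ft_force: [-2.9, -1.0, 3.5]
gripper_width: 0.0108
```

Run:
```python
from h import *
s=snap("scene"); crop(s,"s10",240,120,400,260,4)
go([.432,.103,.015],215.6); print(robot.read_state()["ft_force"],robot.read_state()["joint_pos"].round(1))
```

```text
t 8.55 pos [0.4437 0.0868 0.0147] rot [-1.7989e+02 -7.0000e-02 -1.4457e+02] z [ 0.    -0.002 -1.   ]
delta tool [ 0.0002  0.02   -0.0003] n50 0.3997094864813584
turn -0.17 (alt 179.83)
[-1.08446574 -1.4832234   1.01059098] [ 20.9  12.  -40.3 120.9  10.2  50.4 100.1]
```

View pics/s10.png

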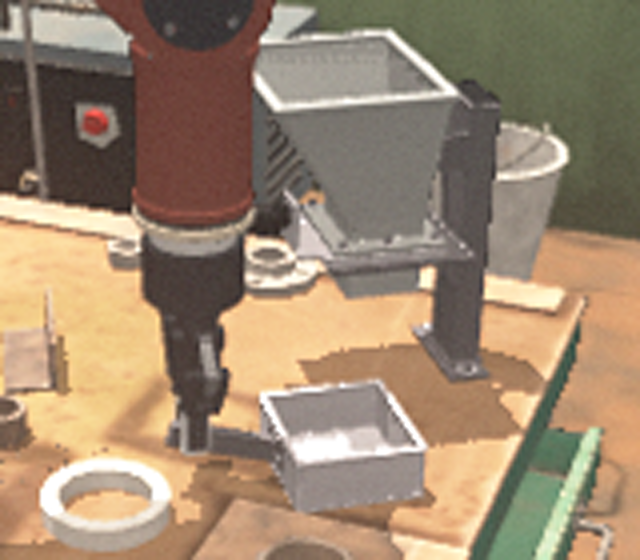

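>>> {"name": "servo_tool", "arguments": {"steps": "0 0 0 -0.008 0; 0 0 0.02 -0.009 0; 0 0 0.035 -0.006 0; 0 0 0.035 0 0; 0 0 0.035 0.0005 0; 0.06 0 0.035 0 0; 0.06 0 0.035 0 0; 0.06 0 0.035 0 0"}}

```text
time: 9.35
position: [0.424, 0.115, 0.0149]
eef_rot: [-179.9, -0.0, -144.6]
ft_force: [0.5, -1.1, -0.1]
gripper_width: 0.0534
```

Run:
```python
from h import *
c=snap("wrist","w11");s=snap("scene"); crop(s,"s11",240,120,400,260,4)
st=robot.read_state();print(st["position"],st["gripper_width"],st["ft_force"],st["joint_pos"].round(1))
```

```text
[0.42375692 0.1151397  0.01479068] 0.059960486602495304 [ 0.56238247  0.76593575 -0.33994976] [ 18.7  10.6 -42.  122.4   9.4  50.   96.5]
```

View pics/s11.png

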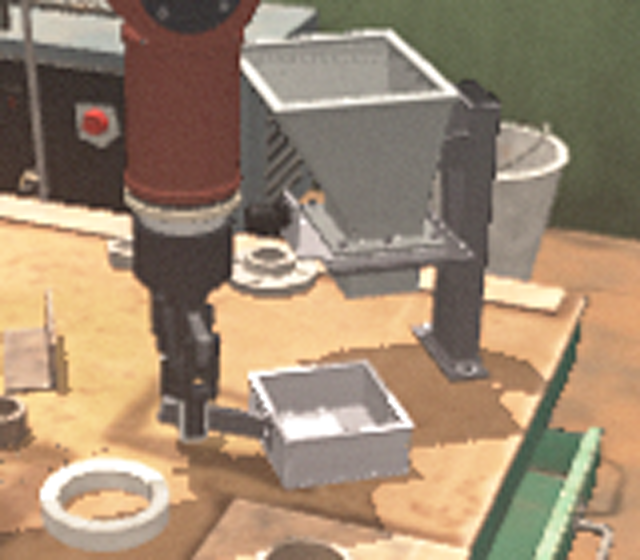

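Run:
```python
from h import *
go([.424,.115,.30],215.6)
go([.569,.407,.60],215.6)
```

```text
t 9.45 pos [0.4238 0.1151 0.0148] rot [-1.7988e+02 -5.0000e-02 -1.4460e+02] z [ 0.    -0.002 -1.   ]
delta tool [ 2.000e-04 -8.000e-04 -2.852e-01] n50 5.704189227057152
turn -0.2 (alt 179.80)
t 9.45 pos [0.4238 0.1151 0.0148] rot [-1.7988e+02 -5.0000e-02 -1.4460e+02] z [ 0.    -0.002 -1.   ]
delta tool [-0.2869  0.1526 -0.5858] n50 13.397730281330261
turn -0.2 (alt 179.80)
```

>>> {"name": "servo_tool", "arguments": {"steps": "0.06 0 0 -0.03 0; 0.06 0 0 -0.08 0; 0.06 0 0 -0.13 0; 0.06 0 0 -0.18 0; 0.06 0 0 -0.23 0; 0.06 0 0 -0.28 0; 0.06 0 0 -0.33 0; 0.06 0 0.02 -0.38 0; 0.06 -0.01 0.04 -0.42 0; 0.06 -0.03 0.06 -0.46 0"}}

```text
time: 10.45
position: [0.4123, 0.1829, 0.4775]
eef_rot: [-179.7, 0.1, -144.7]
ft_force: [0.6, 1.5, -0.3]
gripper_width: 0.0603
```

Run:
```python
from h import *
print(robot.read_state()["joint_pos"].round(1))
t=snap("top","t12")
go([.569,.407,.60],215.6)
```

```text
[ 21.1  -3.5 -46.6  77.6  -2.4 104.7  99.2]
t 10.5 pos [0.4135 0.1875 0.4825] rot [-179.76    0.45 -144.5 ] z [ 0.009  0.001 -1.   ]
delta tool [-0.255   0.0879 -0.1159] n50 5.871259155222456
turn -0.1 (alt 179.90)
```

View pics/t12.png

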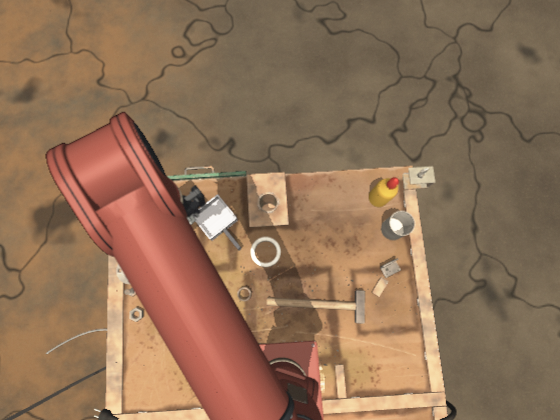

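>>> {"name": "servo_tool", "arguments": {"steps": "0.06 0 0 -0.05 0; 0.06 0 0 -0.1 0; 0.06 0 0 -0.15 0; 0.06 0 0 -0.2 0; 0.06 0 0 -0.25 0; 0.06 0 0 -0.3 0"}}

```text
time: 11.1
position: [0.4147, 0.1873, 0.604]
eef_rot: [-179.5, 1.6, -144.5]
ft_force: [0.8, 0.1, 0.1]
gripper_width: 0.0601
```

```bash
cat >> h.py <<'E'
def tilt():
    st=robot.read_state(); R=Ro.from_euler("xyz",st["eef_rot"],degrees=True).as_matrix(); z=R[:,2];y=R[:,1]
    print("t",round(st["time"],2),"pos",st["position"].round(4),"tilt",np.degrees(np.arccos(-z[2])).round(2),"az",np.degrees(np.arctan2(z[1],z[0])).round(2),"y",y.round(3),"x",R[:,0].round(3),"J",st["joint_pos"].round(1),"F",np.round(st["ft_force"],1),"w",round(st["gripper_width"],4))
    return R,st["position"]
E
python3 -c "
from h import *
tilt()"
```

```text
t 11.1 pos [0.4147 0.1873 0.604 ] tilt 1.63 az 17.7 y [-0.58   0.815 -0.009] x [-0.814 -0.58  -0.027] J [-18.4   1.5 -12.3  58.1   0.8 118.8  95.2] F [0.8 0.1 0.1] w 0.0601
```

>>> {"name": "servo_tool", "arguments": {"steps": "0.06 0 0 -0.1 0; 0.06 0 0 -0.2 0; 0.06 0 0 -0.2 0; 0.06 0 0 -0.2 0"}}

```text
time: 11.5
position: [0.4156, 0.1894, 0.6372]
eef_rot: [-179.2, 5.0, -144.3]
ft_force: [0.3, -0.4, 0.7]
gripper_width: 0.06
```

```bash
python3 -c "
from h import *
tilt()"
```

```text
t 11.5 pos [0.4156 0.1894 0.6372] tilt 5.03 az 26.21 y [-0.582  0.813 -0.014] x [-0.809 -0.581 -0.086] J [-44.4   0.2  14.2  55.1   0.3 119.7  95.6] F [ 0.3 -0.4  0.7] w 0.06
```

>>> {"name": "servo_tool", "arguments": {"steps": "0.06 0 0.05 -0.05 0; 0.06 0 0.1 -0.1 0; 0.06 0 0.1 -0.2 0; 0.06 0 0.1 -0.2 0; 0.06 0 0.1 -0.2 0; 0.06 0 0.1 -0.2 0"}}

```text
time: 12.1
position: [0.3557, 0.256, 0.6636]
eef_rot: [-179.5, 8.5, -144.3]
ft_force: [-0.3, 0.3, 0.2]
gripper_width: 0.0599
```

```bash
python3 -c "
from h import *
tilt()"
```

```text
t 12.1 pos [0.3557 0.256  0.6636] tilt 8.47 az 32.28 y [-0.582  0.813 -0.009] x [-0.803 -0.577 -0.147] J [ -8.5  -0.6 -33.2  52.4   1.2 119.7  84.6] F [-0.3  0.3  0.2] w 0.0599
```

>>> {"name": "servo_tool", "arguments": {"steps": "0.06 0 0.02 -0.3 0; 0.06 0 0.03 -0.4 0; 0.06 0 0.03 -0.4 0; 0.06 0 0.03 -0.4 0; 0.06 0 0.03 -0.4 0; 0.06 0 0.03 -0.4 0; 0.06 0 0.03 -0.4 0; 0.06 0 0.03 -0.4 0; 0.06 0 0.03 -0.4 0; 0.06 0 0.03 -0.4 0"}}

```text
time: 13.1
position: [0.3333, 0.2665, 0.6917]
eef_rot: [-179.6, 11.9, -144.1]
ft_force: [-0.1, 0.3, -0.1]
gripper_width: 0.0604
```

```bash
python3 -c "
from h import *
tilt()"
```

```text
t 13.1 pos [0.3333 0.2665 0.6917] tilt 11.94 az 33.92 y [-0.585  0.811 -0.007] x [-0.793 -0.574 -0.207] J [ 29.8  -2.7 -68.7  49.4  -1.6 119.7  85.8] F [-0.1  0.3 -0.1] w 0.0604
```

>>> {"name": "servo_tool", "arguments": {"steps": "0.06 0 0 -0.4 0; 0.06 0 0 -0.4 0"}}

```text
time: 13.3
position: [0.3237, 0.2594, 0.7168]
eef_rot: [-179.7, 15.1, -143.9]
ft_force: [0.1, 0.8, 0.5]
gripper_width: 0.0596
```

```bash
python3 -c "
from h import *
tilt()"
```

```text
t 13.3 pos [0.3237 0.2594 0.7168] tilt 15.13 az 34.93 y [-0.588  0.809 -0.005] x [-0.78  -0.568 -0.261] J [ 20.8  -5.1 -55.8  47.9  -4.7 119.7  87.6] F [0.1 0.8 0.5] w 0.0596
```

Short calls gain about 3° of tilt each.

>>> {"name": "servo_tool", "arguments": {"steps": "0.06 0 0 -0.4 0; 0.06 0 0 -0.4 0"}}

```text
time: 13.5
position: [0.3118, 0.2508, 0.7411]
eef_rot: [-179.8, 18.3, -143.7]
ft_force: [0.2, 0.1, 0.5]
gripper_width: 0.06
```

>>> {"name": "servo_tool", "arguments": {"steps": "0.06 0 0 -0.4 0; 0.06 0 0 -0.4 0"}}

```text
time: 13.7
position: [0.2978, 0.2408, 0.7646]
eef_rot: [-179.9, 21.5, -143.5]
ft_force: [-0.3, 0.2, 0.3]
gripper_width: 0.06
```

>>> {"name": "servo_tool", "arguments": {"steps": "0.06 0 0 -0.4 0; 0.06 0 0 -0.4 0"}}

```text
time: 13.9
position: [0.2824, 0.2297, 0.7873]
eef_rot: [-179.9, 24.8, -143.4]
ft_force: [-1.0, 0.8, 0.4]
gripper_width: 0.06
```

```bash
python3 -c "
from h import *
tilt()"
```

```text
t 13.9 pos [0.2824 0.2297 0.7873] tilt 24.75 az 36.35 y [-0.596  0.803 -0.002] x [-0.729 -0.542 -0.419] J [-11.4 -10.5 -23.9  44.9  -5.1 119.7  87.2] F [-1.   0.8  0.4] w 0.06
```

>>> {"name": "servo_tool", "arguments": {"steps": "0.06 0 -0.02 -0.4 0; 0.06 0 -0.03 -0.4 0"}}

```text
time: 14.1
position: [0.2759, 0.2164, 0.8074]
eef_rot: [-179.8, 27.6, -143.6]
ft_force: [-0.9, -1.2, 0.4]
gripper_width: 0.0601
```

>>> {"name": "servo_tool", "arguments": {"steps": "0.06 0 -0.02 -0.4 0; 0.06 0 -0.03 -0.4 0"}}

```text
time: 14.3
position: [0.2681, 0.2006, 0.8271]
eef_rot: [-179.6, 30.4, -144.6]
ft_force: [-0.3, -1.0, 0.2]
gripper_width: 0.0603
```

>>> {"name": "servo_tool", "arguments": {"steps": "0.06 0 -0.02 -0.4 0; 0.06 0 -0.03 -0.4 0"}}

```text
time: 14.5
position: [0.2687, 0.2034, 0.847]
eef_rot: [-179.2, 33.1, -144.6]
ft_force: [-0.4, -2.7, 0.9]
gripper_width: 0.06
```

```bash
python3 -c "
from h import *
tilt()"
```

```text
t 14.5 pos [0.2687 0.2034 0.847 ] tilt 33.06 az 33.91 y [-0.573  0.819 -0.012] x [-0.683 -0.486 -0.545] J [-30.3 -12.2 -12.8  39.5   3.  119.7  83.8] F [-0.4 -2.7  0.9] w 0.06
```

```bash
python3 -c "
from h import *
go([.445,.129,.40]);go([.445,.129,.22])"
```

```text
t 14.5 pos [0.2687 0.2034 0.847 ] rot [-179.17   33.05 -144.57] z [ 0.453  0.304 -0.838]
delta tool [ 0.1595 -0.1566  0.4318] n50 9.724422616968122
t 14.5 pos [0.2687 0.2034 0.847 ] rot [-179.17   33.05 -144.57] z [ 0.453  0.304 -0.838]
delta tool [ 0.2577 -0.1544  0.5826] n50 13.110633956747396
```

>>> {"name": "servo_tool", "arguments": {"steps": "0.06 0.016 -0.016 0.043 0; 0.06 0.032 -0.031 0.086 0; 0.06 0.048 -0.047 0.13 0; 0.06 0.064 -0.063 0.173 0; 0.06 0.08 -0.078 0.216 0; 0.06 0.096 -0.094 0.259 0; 0.06 0.112 -0.11 0.302 0; 0.06 0.128 -0.125 0.345 0; 0.06 0.144 -0.141 0.389 0; 0.06 0.16 -0.157 0.432 0"}}

```text
time: 15.5
position: [0.4277, 0.1837, 0.6022]
eef_rot: [-179.8, 32.1, -145.8]
ft_force: [-0.5, -4.9, 0.1]
gripper_width: 0.0602
```

```bash
python3 -c "
from h import *
tilt();go([.445,.129,.22])
c=snap('wrist','w13');print(proj(c,[[.43,.12,.045],[.507,.329,.082]]))"
```

```text
t 15.5 pos [0.4277 0.1837 0.6022] tilt 32.05 az 33.74 y [-0.56   0.829 -0.003] x [-0.701 -0.476 -0.531] J [-10.8 -21.9  -7.5  84.7 -10.8  85.8 103.4] F [-0.5 -4.9  0.1] w 0.0602
t 15.5 pos [0.4277 0.1837 0.6022] rot [-179.78   32.05 -145.83] z [ 0.441  0.295 -0.848]
delta tool [ 0.2167 -0.0538  0.3155] n50 7.7299902786597885
[[244.68063083 -44.93903734]
 [311.40225632  70.33148345]]
```

View pics/w13.png

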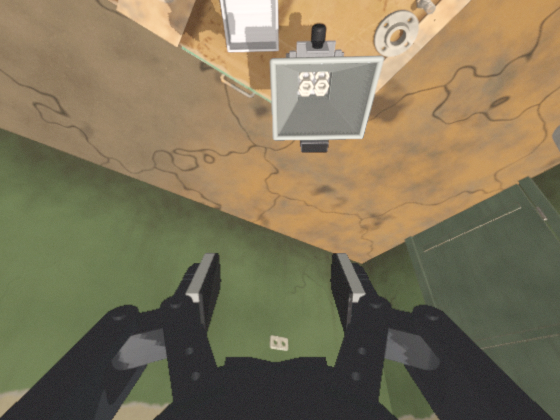

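```bash
python3 -c "
from h import *
c=snap('wrist'); crop(c,'w14',200,0,420,160,3.5); tilt()"
```

```text
t 15.6 pos [0.426  0.1881 0.5987] tilt 31.74 az 34.94 y [-0.571  0.821  0.001] x [-0.699 -0.485 -0.526] J [-12.6 -21.7  -6.7  85.  -10.6  85.8 103.2] F [-0.2  0.6 -0.1] w 0.06
```

View pics/w14.png

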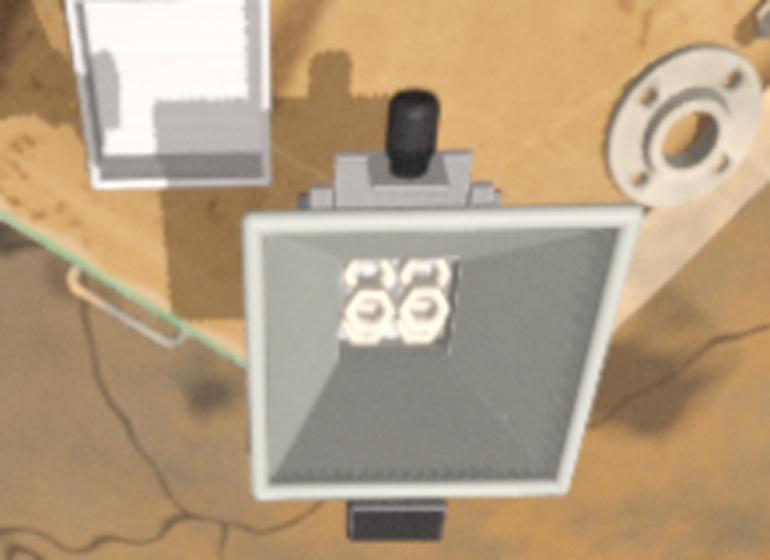

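Run:
```python
from h import *
c=snap('wrist'); 
W=lambda u,v:(200+u/3.5-.36,v/3.5-.36)
C=[onz(c,W(*p),.273) for p in [(243,213),(642,208),(568,495),(255,500)]]
f=(C[0]+C[1])/2;b=(C[2]+C[3])/2
print([np.linalg.norm(C[i]-C[(i+1)%4]).round(4) for i in range(4)])
w=C[1]-C[0];x=b-f; print("yaw",np.degrees(np.arctan2(-w[0],w[1])),np.degrees(np.arctan2(x[1],x[0])))
y=np.radians(35.6); ex=np.array([np.cos(y),np.sin(y),0]); print("outlet",f+.107*ex, "from back", b)
k=onz(c,W(412,100),.155); print("knob end top",k,(k-f-.107*ex)@ex, (k-f-.107*ex)@np.array([-ex[1],ex[0],0]))
pc=[onz(c,W(*p),.045) for p in [(95,186),(269,184)]]; print(pc)
```

```text
[np.float64(0.1615), np.float64(0.145), np.float64(0.1618), np.float64(0.1465)]
yaw 35.27241042302932 36.34474369621723
outlet [0.49881712 0.3292819  0.273     ] from back [0.52918247 0.35335066 0.273     ]
knob end top [0.41410429 0.26720495 0.155     ] -0.10501648620028281 -0.0011615256669548527
[array([0.58543965, 0.17342957, 0.045     ]), array([0.52337815, 0.26050487, 0.045     ])]
```

```bash
python3 -c "
from h import *
tilt();go([.445,.129,.25])"
```

```text
t 15.65 pos [0.4243 0.1903 0.601 ] tilt 31.9 az 35.23 y [-0.575  0.818  0.001] x [-0.695 -0.488 -0.528] J [-12.7 -21.8  -6.8  84.8 -10.7  85.9 103.2] F [-0.7  0.6  0.3] w 0.0601
t 15.65 pos [0.4243 0.1903 0.601 ] rot [ 179.91   31.9  -144.95] z [ 0.432  0.305 -0.849]
delta tool [ 0.201  -0.0625  0.2883] n50 7.139164276399537
```

>>> {"name": "servo_tool", "arguments": {"steps": "0.06 0.028 -0.009 0.04 0; 0.06 0.055 -0.018 0.08 0; 0.06 0.083 -0.027 0.12 0; 0.06 0.11 -0.036 0.16 0; 0.06 0.138 -0.045 0.2 0; 0.06 0.165 -0.054 0.24 0; 0.06 0.19 -0.06 0.275 0; 0.06 0.201 -0.0625 0.288 0; 0.06 0.201 -0.0625 0.288 0"}}

```text
time: 16.55
position: [0.482, 0.1437, 0.3061]
eef_rot: [179.9, 31.5, -145.4]
ft_force: [1.6, -5.3, 0.5]
gripper_width: 0.0599
```

```bash
python3 -c "
from h import *
tilt();go([.445,.129,.15])
c=snap('wrist','w15');print(proj(c,[[.428,.118,.045],[.518,.182,.045],[.507,.329,.082]]))"
```

```text
t 16.55 pos [0.482  0.1437 0.3061] tilt 31.52 az 34.9 y [-0.569  0.822  0.002] x [-0.702 -0.484 -0.523] J [ -1.9 -21.9  -8.1 119.2 -19.3  54.6 121.7] F [ 1.6 -5.3  0.5] w 0.0599
t 16.55 pos [0.482  0.1437 0.3061] rot [ 179.85   31.52 -145.38] z [ 0.429  0.299 -0.852]
delta tool [0.1147 0.0087 0.1128] n50 3.2219321203393725
[[283.55536301  -1.43250249]
 [282.76217485  97.27514765]
 [369.78487469 158.05944131]]
```

View pics/w15.png

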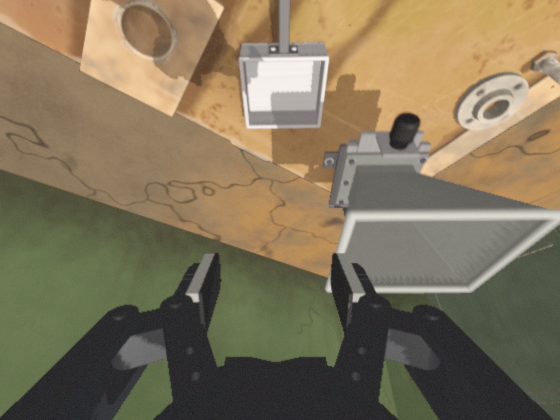

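>>> {"name": "servo_tool", "arguments": {"steps": "0.06 0.02 0.002 0.04 0; 0.06 0.04 0.004 0.08 0; 0.06 0.07 0.006 0.1 0; 0.06 0.1 0.008 0.112 0; 0.06 0.115 0.009 0.113 0; 0.06 0.115 0.009 0.113 0"}}

```text
time: 17.2
position: [0.4377, 0.133, 0.1423]
eef_rot: [179.3, 30.8, -145.0]
ft_force: [0.4, 1.4, 1.5]
gripper_width: 0.06
```

```bash
python3 -c "
from h import *
tilt();go([.445,.129,.10])"
```

```text
t 17.2 pos [0.4377 0.133  0.1423] tilt 30.8 az 36.4 y [-0.579  0.815  0.011] x [-0.704 -0.493 -0.512] J [ 11.9 -20.2 -19.9 137.  -34.1  38.8 139.3] F [0.4 1.4 1.5] w 0.06
t 17.2 pos [0.4377 0.133  0.1423] rot [ 179.29   30.79 -144.99] z [ 0.412  0.304 -0.859]
delta tool [ 0.0185 -0.008   0.0382] n50 0.8629330016014688
```

```bash
python3 -c "
from h import *
tilt()
c=snap('wrist','w16')"
```

```text
t 17.2 pos [0.4377 0.133  0.1423] tilt 30.8 az 36.4 y [-0.579  0.815  0.011] x [-0.704 -0.493 -0.512] J [ 11.9 -20.2 -19.9 137.  -34.1  38.8 139.3] F [0.4 1.4 1.5] w 0.06
```

View pics/w16.png

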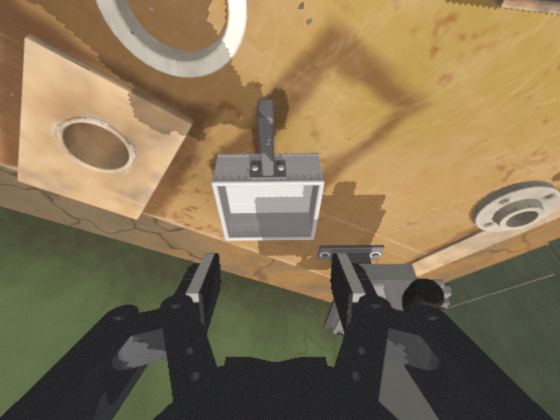

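Run:
```python
from h import *
c=snap('wrist'); R,p=tilt()
C=[onz(c,q,.045) for q in [(214,181),(323,181),(314,240),(223,241)]]
m=sum(C)/4; b=C[2]+C[3]-C[0]-C[1]; yaw=np.degrees(np.arctan2(b[1],b[0]));w=C[1]-C[0]
print("c",m,"yaw",yaw,np.degrees(np.arctan2(-w[0],w[1])),[np.linalg.norm(C[i]-C[(i+1)%4]).round(4) for i in range(4)])
tip=onz(c,(265,102),.066);root=onz(c,(267,165),.043);print("tip",tip,"root",root)
yaw=35.6;ex=np.array([np.cos(np.radians(yaw)),np.sin(np.radians(yaw)),0])
G=m-.095*ex; G[2]=.040; print("G",G,"TCP",G+.035*R[:,2])
G2=tip*.5+root*.5; print(G2)
go(G+.035*R[:,2])
go((G+.035*R[:,2])*[1,1,0]+[0,0,.06])
```

```text
t 17.3 pos [0.4389 0.1293 0.1423] tilt 30.75 az 35.77 y [-0.572  0.82   0.009] x [-0.708 -0.488 -0.511] J [ 12.4 -20.3 -20.  137.  -34.   38.8 139.2] F [-0.3 -0.8  0.4] w 0.0599
c [0.51602736 0.17777342 0.045     ] yaw 33.95400226565863 34.46716185145384 [np.float64(0.1033), np.float64(0.1022), np.float64(0.1109), np.float64(0.1039)]
tip [0.39641387 0.09432892 0.066     ] root [0.45883337 0.13741707 0.043     ]
G [0.43878279 0.12247173 0.04      ] TCP [0.45330156 0.1329328  0.00992058]
[0.42762362 0.11587299 0.0545    ]
t 17.3 pos [0.4389 0.1293 0.1423] rot [ 179.4    30.74 -145.41] z [ 0.415  0.299 -0.859]
delta tool [ 0.0557 -0.0065  0.1209] n50 2.665014160258777
t 17.3 pos [0.4389 0.1293 0.1423] rot [ 179.4    30.74 -145.41] z [ 0.415  0.299 -0.859]
delta tool [ 0.0301 -0.006   0.0778] n50 1.6734323936417028
```

>>> {"name": "servo_tool", "arguments": {"steps": "0.06 0.015 -0.003 0.035 0; 0.06 0.03 -0.006 0.07 0; 0.06 0.043 -0.006 0.099 0; 0.06 0.052 -0.006 0.115 0; 0.06 0.056 -0.0065 0.121 0; 0.06 0.056 -0.0065 0.121 0"}}

```text
time: 17.9
position: [0.4734, 0.1322, 0.0275]
eef_rot: [178.7, 29.7, -145.0]
ft_force: [-0.4, 0.3, -1.1]
gripper_width: 0.06
```

```bash
python3 -c "
from h import *
tilt()
c=snap('wrist','w17');s=snap('scene');crop(s,'s17',230,130,370,260,5);go([.4533,.133,.010])"
```

```text
t 17.9 pos [0.4734 0.1322 0.0275] tilt 29.74 az 37.63 y [-0.583  0.812  0.02 ] x [-0.711 -0.498 -0.496] J [ 65.4   1.5 -73.7 137.2 -39.4  20.4 151.9] F [-0.4  0.3 -1.1] w 0.06
t 18.0 pos [0.4736 0.1306 0.0274] rot [ 178.52   29.72 -145.36] z [ 0.393  0.303 -0.868]
delta tool [0.022  0.0133 0.0079] n50 0.5381430647005228
```

View pics/w17.png

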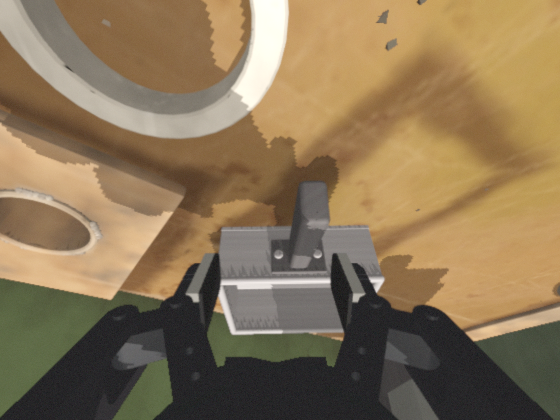

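View pics/s17.png

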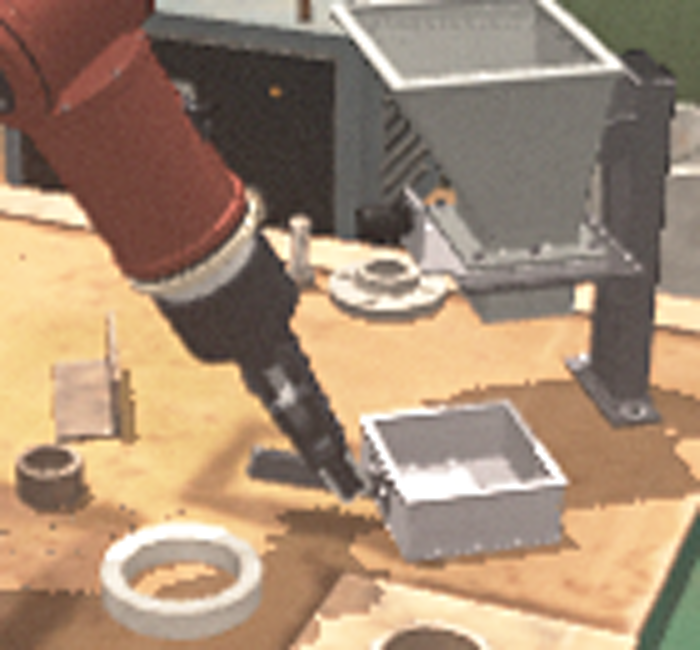

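The arm is jammed against joint limits (j3, j4 and j7). I'll back off and turn the hand half round, which gives the same grasp with j7 near mid-range.

>>> {"name": "servo_tool", "arguments": {"steps": "0.06 0 0.01 -0.04 0; 0.06 0 0.01 -0.08 0; 0.06 0 0.01 -0.12 8; 0.06 0 0.01 -0.13 17; 0.06 0 0.01 -0.13 25; 0.06 0 0.01 -0.13 34; 0.06 0 0.01 -0.13 42; 0.06 0 0.01 -0.13 51; 0.06 0 0.01 -0.13 59; 0.06 0 0.01 -0.13 68"}}

```text
time: 19.0
position: [0.4209, 0.1018, 0.1433]
eef_rot: [153.2, 13.1, 152.9]
ft_force: [-0.2, 0.3, 0.6]
gripper_width: 0.0602
```

```bash
python3 -c "
from h import *
tilt()"
```

```text
t 19.0 pos [0.4209 0.1018 0.1433] tilt 29.66 az 38.68 y [0.316 0.841 0.44 ] x [-0.867  0.444 -0.227] J [ 21.3 -21.9 -21.6 137.2 -37.8  44.9  88.5] F [-0.2  0.3  0.6] w 0.0602
```

```bash
cat >> h.py <<'E'
def turnto(yaw,flip=-1):
    R,p=tilt(); a=np.radians(yaw); ey=flip*np.array([-np.sin(a),np.cos(a),0]); v=R.T@ey
    print("turn",np.degrees(np.arctan2(-v[0],v[1])).round(2))
E
python3 -c "
from h import *
turnto(35.6);go([.45,.13,.17])"
```

```text
t 19.0 pos [0.4209 0.1018 0.1433] tilt 29.66 az 38.68 y [0.316 0.841 0.44 ] x [-0.867  0.444 -0.227] J [ 21.3 -21.9 -21.6 137.2 -37.8  44.9  88.5] F [-0.2  0.3  0.6] w 0.0602
turn 120.01
t 19.0 pos [0.4209 0.1018 0.1433] rot [153.17  13.13 152.87] z [ 0.386  0.309 -0.869]
delta tool [-0.0188  0.0447 -0.0033] n50 0.9709416384183148
```

>>> {"name": "servo_tool", "arguments": {"steps": "0.06 -0.019 0.045 -0.003 8; 0.06 -0.019 0.045 -0.003 17; 0.06 -0.019 0.045 -0.003 25; 0.06 -0.019 0.045 -0.003 34; 0.06 -0.019 0.045 -0.003 42; 0.06 -0.019 0.045 -0.003 51; 0.06 -0.019 0.045 -0.003 59; 0.06 -0.019 0.045 -0.003 68; 0.06 -0.019 0.045 -0.003 76; 0.06 -0.019 0.045 -0.003 85"}}

```text
time: 20.0
position: [0.4507, 0.1326, 0.1729]
eef_rot: [162.8, -24.8, 75.1]
ft_force: [0.9, 0.1, 1.0]
gripper_width: 0.06
```

```bash
python3 -c "
from h import *
turnto(35.2);go([.45,.13,.17])"
```

```text
t 20.0 pos [0.4507 0.1326 0.1729] tilt 29.89 az 38.78 y [ 0.891 -0.365  0.268] x [0.233 0.877 0.42 ] J [ 34.4 -21.5 -35.9 131.5 -41.6  48.1   2.7] F [0.9 0.1 1. ] w 0.06
turn 35.63
t 20.0 pos [0.4507 0.1326 0.1729] rot [162.82 -24.85  75.12] z [ 0.389  0.312 -0.867]
delta tool [-0.0037 -0.0004  0.0014] n50 0.08005940034133817
```

```bash
python3 -c "
from h import *
go([.4525,.134,.10])"
```

```text
t 20.0 pos [0.4507 0.1326 0.1729] rot [162.82 -24.85  75.12] z [ 0.389  0.312 -0.867]
delta tool [-0.029  -0.0184  0.0643] n50 1.4592029953008474
```

>>> {"name": "servo_tool", "arguments": {"steps": "0.06 0 0 0 8; 0.06 0 0 0 17; 0.06 -0.01 -0.006 0.02 25; 0.06 -0.02 -0.012 0.04 34; 0.06 -0.029 -0.018 0.064 35.6; 0.06 -0.029 -0.018 0.064 35.6"}}

```text
time: 20.6
position: [0.4513, 0.1359, 0.0999]
eef_rot: [-178.1, -29.8, 35.3]
ft_force: [-0.4, 0.3, 0.6]
gripper_width: 0.0598
```

```bash
python3 -c "
from h import *
turnto(35);go([.4525,.134,.010])
c=snap('wrist','w18');s=snap('scene');crop(s,'s18',230,130,370,260,5)"
```

```text
t 20.6 pos [0.4513 0.1359 0.0999] tilt 29.88 az 39.22 y [ 0.592 -0.806 -0.029] x [0.708 0.502 0.497] J [ 37.2 -14.6 -42.4 136.5 -45.7  36.8 -27.3] F [-0.4  0.3  0.6] w 0.0598
turn 0.3
t 20.6 pos [0.4513 0.1359 0.0999] rot [-178.07  -29.83   35.34] z [ 0.386  0.315 -0.867]
delta tool [-0.0448  0.0048  0.0778] n50 1.799190869361345
```

View pics/w18.png

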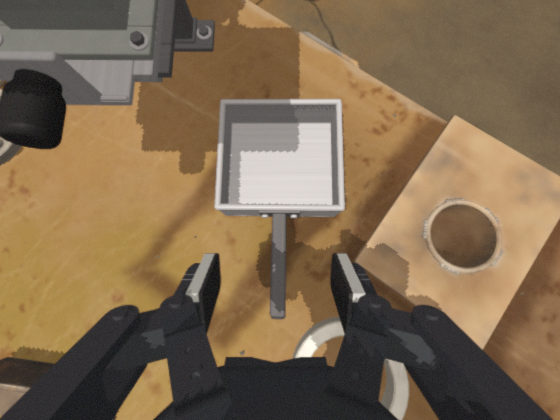

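View pics/s18.png

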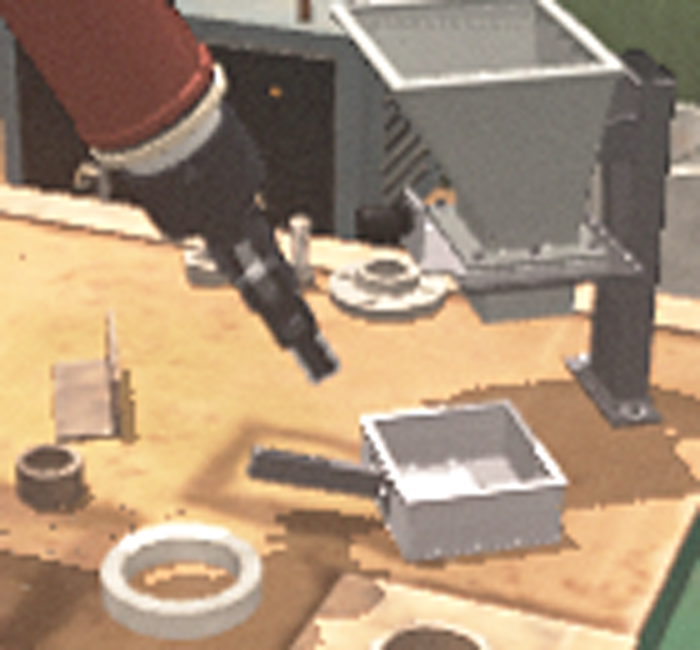

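Run:
```python
from h import *
c=snap('wrist'); R,p=tilt()
C=[onz(c,q,.045) for q in [(215,210),(344,210),(341,101),(219,101)]]
m=sum(C)/4; b=C[2]+C[3]-C[0]-C[1]; yaw=np.degrees(np.arctan2(b[1],b[0]));w=C[1]-C[0]
print("c",m,"yaw",yaw,np.degrees(np.arctan2(w[0],-w[1])),[np.linalg.norm(C[i]-C[(i+1)%4]).round(4) for i in range(4)])
print("handle pts",onz(c,(277,300),.060),onz(c,(280,225),.042))
yaw=34.5;ex=np.array([np.cos(np.radians(yaw)),np.sin(np.radians(yaw)),0])
G=m-.095*ex; G[2]=.040; print("G",G); go(G+.035*R[:,2])
```

```text
t 20.75 pos [0.4535 0.1351 0.1027] tilt 30.03 az 38.82 y [ 0.592 -0.805 -0.025] x [0.705 0.503 0.5  ] J [ 37.4 -14.8 -42.4 136.2 -45.7  36.9 -27.2] F [-1.   0.3  0.5] w 0.0604
c [0.51899614 0.18199564 0.045     ] yaw 35.922111530093744 36.0801629012142 [np.float64(0.1083), np.float64(0.0991), np.float64(0.11), np.float64(0.1003)]
handle pts [0.42112904 0.11240477 0.06      ] [0.46912388 0.14491839 0.042     ]
G [0.44070415 0.12818705 0.04      ]
t 20.75 pos [0.4535 0.1351 0.1027] rot [-178.33  -29.98   35.49] z [ 0.39   0.314 -0.866]
delta tool [-0.0438 -0.0004  0.0821] n50 1.861574150612977
```

>>> {"name": "servo_tool", "arguments": {"steps": "0.06 -0.014 0 0.025 0; 0.06 -0.027 0.001 0.05 0; 0.06 -0.038 0.001 0.07 0; 0.06 -0.044 0.001 0.081 0; 0.06 -0.044 0.001 0.081 0"}}

```text
time: 21.25
position: [0.4705, 0.1384, 0.0152]
eef_rot: [-177.8, -29.4, 35.5]
ft_force: [-1.2, 0.1, -0.9]
gripper_width: 0.0602
```

```bash
python3 -c "
from h import *
turnto(35);go([.455,.138,.010])
c=snap('wrist','w19');s=snap('scene');crop(s,'s19',230,130,370,260,5)"
```

```text
t 21.25 pos [0.4705 0.1384 0.0152] tilt 29.43 az 39.89 y [ 0.595 -0.803 -0.033] x [0.71  0.506 0.49 ] J [ 64.6   6.9 -74.8 137.2 -28.3  17.4 -37.1] F [-1.2  0.1 -0.9] w 0.0602
turn 0.42
t 21.25 pos [0.4705 0.1384 0.0152] rot [-177.84  -29.35   35.49] z [ 0.377  0.315 -0.871]
delta tool [-0.0138 -0.0087 -0.0014] n50 0.3279298548266681
```

View pics/w19.png

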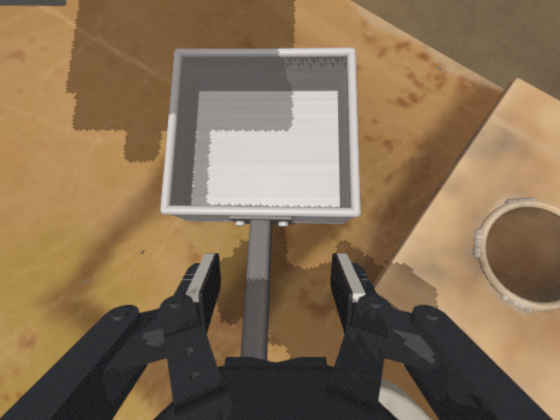

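View pics/s19.png

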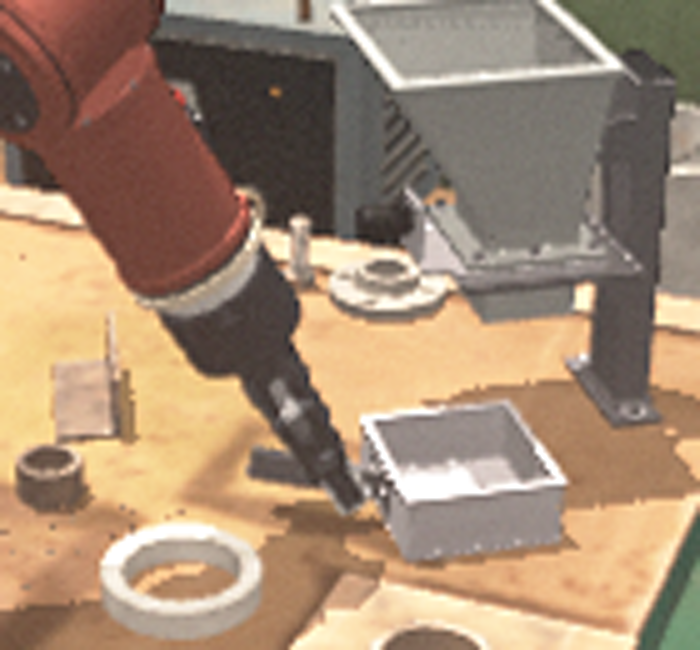

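>>> {"name": "servo_tool", "arguments": {"steps": "0.03 0 0 0 0; 0 0 0 0 0; 0 0 0 0 0; 0 0 0 0 0; 0 0 0 0 0; 0 0 0 0 0"}}

```text
time: 21.95
position: [0.4704, 0.1386, 0.0158]
eef_rot: [-177.9, -29.3, 35.5]
ft_force: [-2.2, -0.2, 6.4]
gripper_width: 0.0101
```

```bash
python3 -c "
from h import *
turnto(35)
c=snap('wrist','w20')"
```

```text
t 21.95 pos [0.4704 0.1386 0.0158] tilt 29.37 az 39.88 y [ 0.595 -0.803 -0.032] x [0.71  0.507 0.489] J [ 64.4   6.6 -74.6 137.2 -28.8  17.6 -36.8] F [-2.2 -0.2  6.4] w 0.0101
turn 0.46
```

View pics/w20.png

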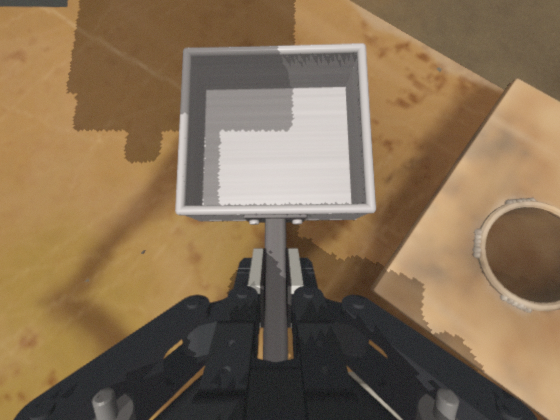

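```bash
cat >> h.py <<'E'
def pan(c,q):  # q: front-left, front-right, back-right, back-left pixels (image: left=+y_h)
    C=[onz(c,x,.045) for x in q]
    m=sum(C)/4; b=C[2]+C[3]-C[0]-C[1]; w=C[1]-C[0]
    print("pan c",m,"yaw",np.degrees(np.arctan2(b[1],b[0])),np.degrees(np.arctan2(w[0],-w[1])),[np.linalg.norm(C[i]-C[(i+1)%4]).round(4) for i in range(4)]); return m
E
python3 - <<'E'
from h import *
c=snap('wrist'); R,p=tilt()
m=pan(c,[(178,211),(374,209),(364,46),(184,49)])
print((R.T@(m-p)).round(4))
y=np.radians(35.6); ex=np.array([np.cos(y),np.sin(y),0]); ey=np.array([-ex[1],ex[0],0])
o=np.array([.505,.327,0]); d=o-m; print("to outlet: ex",d@ex,"ey",d@ey)
print(R.T@ex,R.T@ey,R.T@[0,0,1])
E
```

```text
t 22.05 pos [0.4704 0.1385 0.0158] tilt 29.37 az 39.89 y [ 0.595 -0.803 -0.033] x [0.71  0.507 0.489] J [ 64.4   6.6 -74.6 137.2 -28.8  17.6 -36.8] F [-3.9 -0.5  6.3] w 0.0102
pan c [0.52281863 0.17767848 0.045     ] yaw 37.19977321549039 36.83213843333587 [np.float64(0.1051), np.float64(0.0968), np.float64(0.1068), np.float64(0.0981)]
[ 0.0713 -0.0012  0.0066]
to outlet: ex 0.07243514599247283 ey 0.13178607467452094
[0.87206693 0.0167283  0.48910064] [-0.00139843 -0.99932636  0.03667253] [ 0.48938463 -0.03266488 -0.87145607]
```

>>> {"name": "servo_tool", "arguments": {"steps": "0 0.006 0 -0.011 0; 0 0.006 0 -0.011 0; 0 0.02 -0.012 -0.003 0; 0 0.035 -0.026 0.006 0; 0 0.05 -0.04 0.015 0; 0 0.064 -0.053 0.024 0; 0 0.069 -0.056 0.027 0; 0 0.069 -0.056 0.027 0"}}

```text
time: 22.85
position: [0.4957, 0.2286, 0.0274]
eef_rot: [-177.8, -29.3, 35.7]
ft_force: [0.0, -0.2, -1.7]
gripper_width: 0.01
```

```bash
python3 -c "
from h import *
turnto(35.6)
c=snap('wrist','w21');s=snap('scene');crop(s,'s21',230,130,370,260,5)"
```

```text
t 22.85 pos [0.4957 0.2286 0.0274] tilt 29.38 az 40.1 y [ 0.598 -0.801 -0.033] x [0.708 0.509 0.489] J [ 32.7   8.3 -57.5 132.2  -5.4  15.1 -71.6] F [ 0.  -0.2 -1.7] w 0.01
turn 0.08
```

View pics/w21.png

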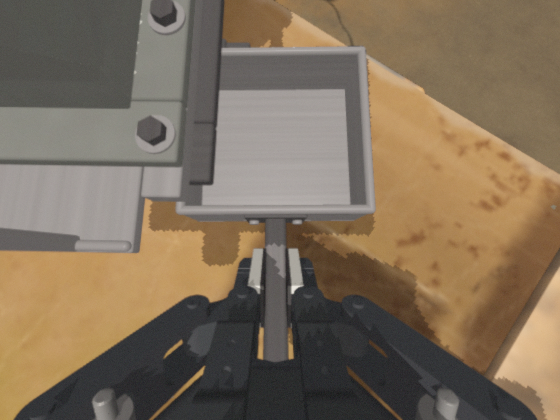

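View pics/s21.png

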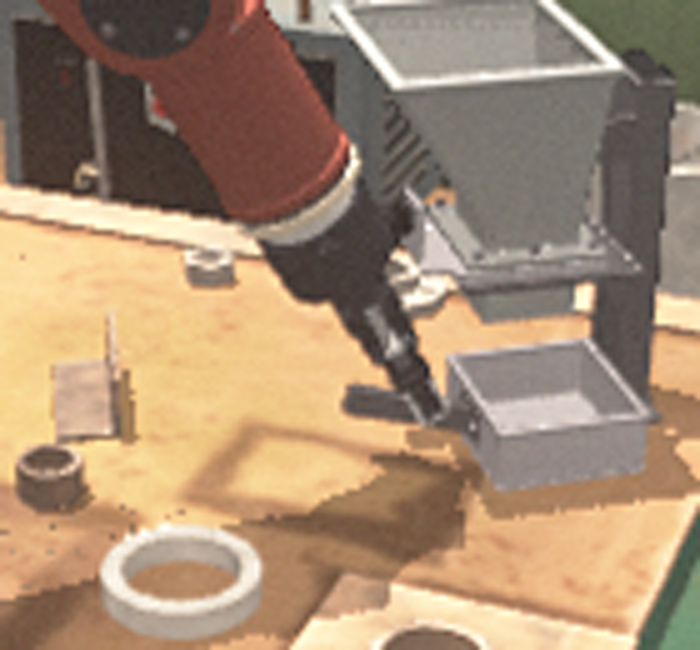

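>>> {"name": "servo_tool", "arguments": {"steps": "0 -0.003 0 0.006 0; 0 -0.0055 0.0004 0.01 0; 0 -0.0055 0.0004 0.01 0; 0 -0.0055 0.0004 0.01 0; 0.05 -0.0055 0.0004 0.01 0; 0.05 -0.0055 0.0004 0.01 0; 0.05 -0.0055 0.0004 0.01 0"}}

```text
time: 23.65
position: [0.4956, 0.2266, 0.0157]
eef_rot: [-177.8, -29.2, 35.5]
ft_force: [0.0, -0.7, -0.3]
gripper_width: 0.05
```

Run:
```python
from h import *
R,p=tilt()
c=snap('wrist','w22'); crop(c,'w22c',130,20,410,240,2.8)
```

```text
t 23.65 pos [0.4956 0.2266 0.0157] tilt 29.32 az 39.95 y [ 0.596 -0.803 -0.033] x [0.71  0.507 0.489] J [ 29.7   9.7 -54.6 132.8  -2.3  13.4 -74.3] F [ 0.  -0.7 -0.3] w 0.05
```

View pics/w22c.png

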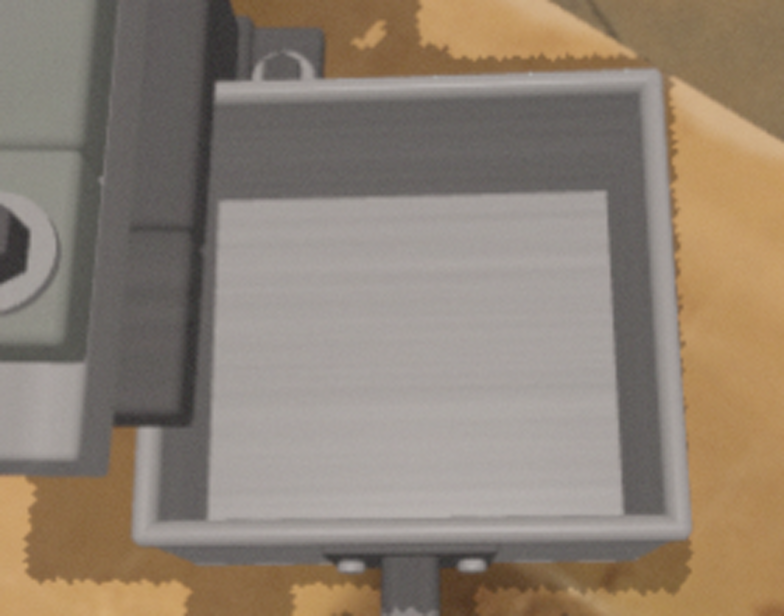

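Run:
```python
from h import *
c=snap('wrist')
W=lambda u,v:(130+u/2.8-.32,20+v/2.8-.32)
m=pan(c,[W(137,540),W(688,535),W(660,72),W(190,80)])
f0,f1,b1=[onz(c,W(*q),.045) for q in [(137,540),(688,535),(660,72)]]
w=f1-f0; yaw=np.arctan2(w[0],-w[1]); ex=np.array([np.cos(yaw),np.sin(yaw),0]); mc=(f0+f1)/2+.05*ex
print("pan",mc,np.degrees(yaw), np.linalg.norm(w),np.linalg.norm(b1-f1))
y=np.radians(35.6); ex=np.array([np.cos(y),np.sin(y),0]); ey=np.array([-ex[1],ex[0],0])
sp=onz(c,W(190,425),.082); print("spout corner",sp,"-> outlet",sp+.032*ex+.035*ey)
sa=onz(c,W(105,475),.114); print("saddle corner",sa,"-> outlet",sa+.05*ex+.056*ey)
o=np.array([.505,.327,0]); d=mc-o; print("pan rel outlet est",d@ex,d@ey)
for q,z,P in [((-.032,-.035,.082),.082,0),((-.05,-.056,.114),0,0),((-.032,-.035,.114),0,0),((.032,-.035,.082),0,0)]:
    uv=proj(c,o+q[0]*ex+q[1]*ey+[0,0,q[2]])[0]; print(q,((uv-[130,20]+.3)*2.8).round(0))
```

```text
pan c [0.54929632 0.26367063 0.045     ] yaw 34.920098240930585 36.800210753128965 [np.float64(0.1054), np.float64(0.098), np.float64(0.0993), np.float64(0.0994)]
pan [0.54888687 0.2653854  0.045     ] 36.800210753128965 0.10538911488205327 0.09801868953952624
spout corner [0.49926147 0.26804299 0.082     ] -> outlet [0.50490639 0.31512945 0.082     ]
saddle corner [0.48776884 0.2582687  0.114     ] -> outlet [0.49582499 0.33290849 0.114     ]
pan rel outlet est -0.00018282771144128692 -0.07564642772935572
(-0.032, -0.035, 0.082) [130. 380.]
(-0.05, -0.056, 0.114) [200. 440.]
(-0.032, -0.035, 0.114) [ 25. 284.]
(0.032, -0.035, 0.082) [158.   8.]
```

Run:
```python
from h import *
c=snap('wrist')
W=lambda u,v:(130+u/2.8-.32,20+v/2.8-.32)
y=np.radians(35.6); ex=np.array([np.cos(y),np.sin(y),0]); ey=np.array([-ex[1],ex[0],0])
for z in (.114,.120):
    sa=onz(c,W(188,424),z); print(sa,"-> outlet",sa+.05*ex+.056*ey)
e=[onz(c,W(*q),.114) for q in [(188,424),(205,250)]]; d=e[1]-e[0]; print("edge dir",np.degrees(np.arctan2(d[1],d[0])))
go(np.array([.4956,.2266,.0157])-.035*ex)
```

```text
[0.4975108  0.25464809 0.114     ] -> outlet [0.50556695 0.32928788 0.114     ]
[0.49719745 0.25206059 0.12      ] -> outlet [0.5052536  0.32670038 0.12      ]
edge dir 33.74344182952725
t 23.8 pos [0.4956 0.2268 0.0157] rot [-177.84  -29.25   35.54] z [ 0.375  0.315 -0.872]
delta tool [-0.0307 -0.0004 -0.0171] n50 0.7025280829044911
```

>>> {"name": "servo_tool", "arguments": {"steps": "0.05 -0.008 0 -0.008 0; 0.05 -0.017 0 -0.016 0; 0.05 -0.025 0 -0.023 0; 0.05 -0.025 0 -0.023 0; 0.05 -0.025 0 -0.023 0"}}

```text
time: 24.3
position: [0.4699, 0.2063, 0.0238]
eef_rot: [-177.9, -29.3, 35.5]
ft_force: [0.0, 0.2, -0.2]
gripper_width: 0.0505
```

Run:
```python
from h import *
R,p=tilt(); print("grasp pt",p-.035*R[:,2])
g=p-.035*R[:,2]; print("dist to pan",np.linalg.norm((g-[.549,.2655,0])[:2]))
c=snap('wrist','w23');s=snap('scene');crop(s,'s23',270,150,390,250,6)
```

```text
t 24.3 pos [0.4699 0.2063 0.0238] tilt 29.34 az 39.79 y [ 0.595 -0.803 -0.032] x [0.71  0.506 0.489] J [ 47.5   5.3 -69.2 135.8 -17.2  15.1 -58.8] F [ 0.   0.2 -0.2] w 0.0505
grasp pt [0.45676724 0.19530044 0.05427792]
dist to pan 0.11590884434283501
```

View pics/w23.png

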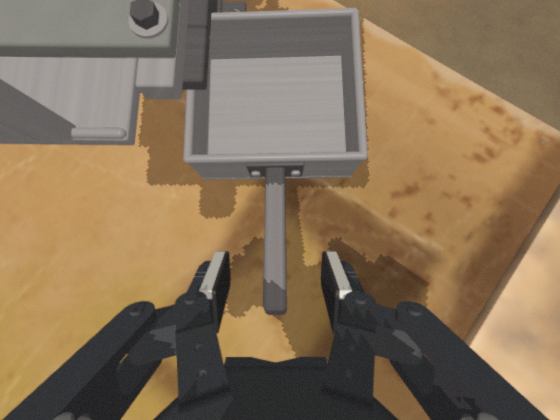

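View pics/s23.png

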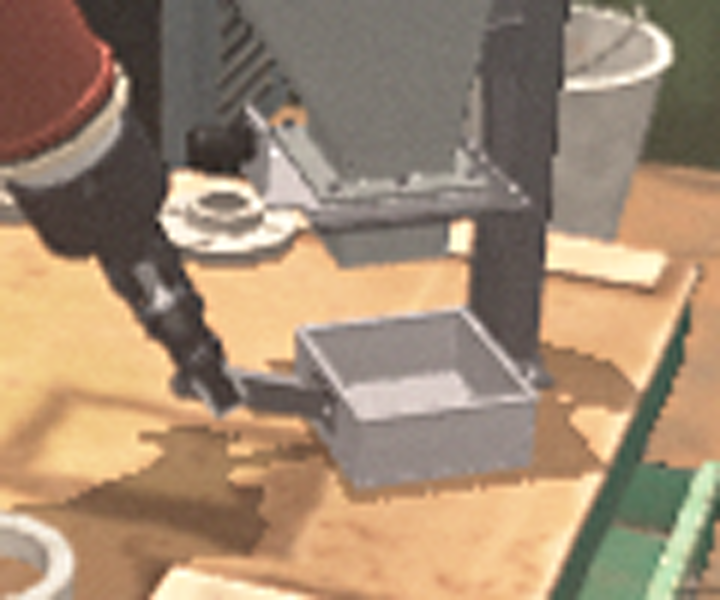

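>>> {"name": "servo_tool", "arguments": {"steps": "0.05 -0.003 0 0.006 0; 0 -0.003 0 0.006 0; 0 -0.003 0 0.006 0; 0 -0.003 0 0.006 0; 0 -0.003 0 0.006 0; 0 -0.003 0 0.006 0; 0 -0.003 0 0.006 0"}}

```text
time: 25.1
position: [0.4702, 0.2081, 0.0176]
eef_rot: [-177.9, -29.3, 35.6]
ft_force: [-3.1, 0.5, 5.6]
gripper_width: 0.0114
```

Run:
```python
from h import *
R,p=tilt()
y=np.radians(35.6); ex=np.array([np.cos(y),np.sin(y),0]); ey=np.array([-ex[1],ex[0],0])
print(R.T@ex,R.T@ey,R.T@[0,0,1], "knob clearance vs hand")
c=snap('wrist'); crop(c,'w24',130,0,410,200,2.8)
```

```text
t 25.1 pos [0.4702 0.2081 0.0176] tilt 29.4 az 39.94 y [ 0.597 -0.802 -0.032] x [0.709 0.508 0.49 ] J [ 44.4   6.6 -66.6 136.  -13.8  13.8 -61.8] F [-3.1  0.5  5.6] w 0.0114
[0.87184861 0.01831123 0.48943305] [ 1.32935654e-04 -9.99309673e-01  3.71505085e-02] [ 0.48977545 -0.03232456 -0.87124918] knob clearance vs hand
```

View pics/w24.png

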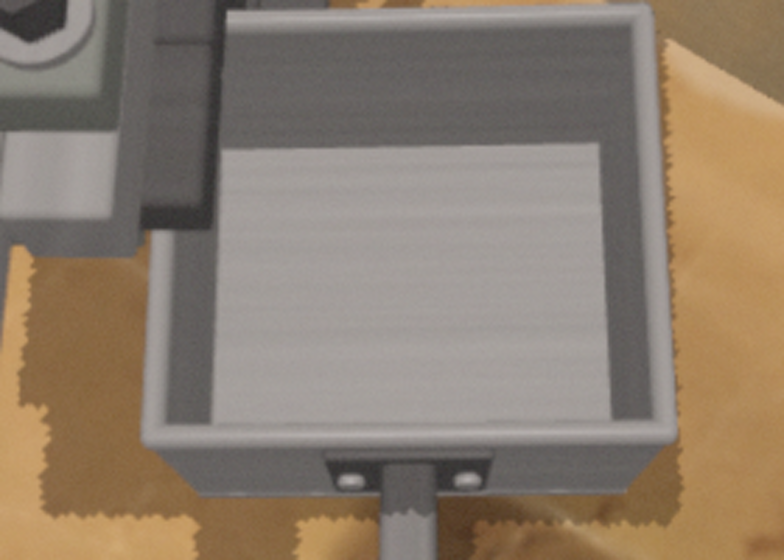

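Run:
```python
from h import *
c=snap('wrist')
W=lambda u,v:(130+u/2.8-.32,0+v/2.8-.32)
y=np.radians(35.6); ex=np.array([np.cos(y),np.sin(y),0]); ey=np.array([-ex[1],ex[0],0])
f0,f1,b1=[onz(c,W(*q),.045) for q in [(143,442),(677,439),(650,6)]]
w=f1-f0; yaw=np.arctan2(w[0],-w[1]); e2=np.array([np.cos(yaw),np.sin(yaw),0]); mc=(f0+f1)/2+.05*e2
print("pan",mc,np.degrees(yaw),np.linalg.norm(w),np.linalg.norm(b1-f1))
sa=onz(c,W(213,228),.114); o=sa+.05*ex+.056*ey; print("outlet",o)
for oo in (o,np.array([.5055,.328,0])): print("to go ex,ey",(oo-mc)@ex,(oo-mc)@ey)
```

```text
pan [0.54844236 0.26546852 0.045     ] 36.31269833844837 0.10697104232941043 0.09845060556715865
outlet [0.50572187 0.32846098 0.114     ]
to go ex,ey 0.0019332987925347414 0.07608779712176432
to go ex,ey 0.0014845481654624055 0.07584212742628697
```

>>> {"name": "servo_tool", "arguments": {"steps": "0 0.003 0 -0.006 0; 0 0.003 0 -0.006 0; 0 0.004 -0.02 -0.005 0; 0 0.004 -0.04 -0.004 0; 0 0.004 -0.045 -0.004 0; 0 0.004 -0.045 -0.004 0"}}

```text
time: 25.8
position: [0.4441, 0.2451, 0.0242]
eef_rot: [-177.9, -29.3, 35.7]
ft_force: [0.4, -0.7, -2.1]
gripper_width: 0.011
```

Run:
```python
from h import *
R,p=tilt()
c=snap('wrist','w25');s=snap('scene');crop(s,'s25',270,130,390,230,6)
```

```text
t 25.8 pos [0.4441 0.2451 0.0242] tilt 29.36 az 39.98 y [ 0.598 -0.801 -0.032] x [0.708 0.509 0.489] J [ 41.9   2.2 -70.4 137.2 -16.1  13.8 -67. ] F [ 0.4 -0.7 -2.1] w 0.011
```

View pics/w25.png

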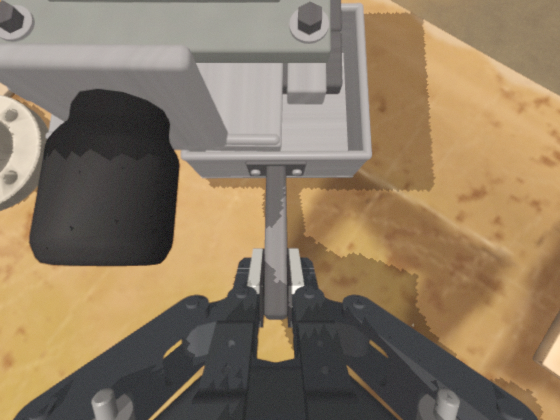

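View pics/s25.png

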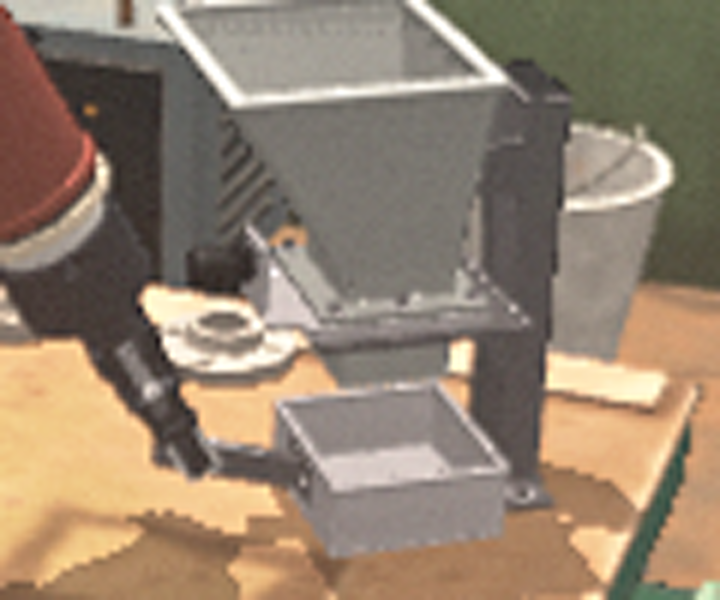

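Run:
```python
from h import *
# expected grasp-shift: pan moves with hand. want hand displacement = (.0017 ex + .076 ey) from (.4702,.2081)
y=np.radians(35.6); ex=np.array([np.cos(y),np.sin(y),0]); ey=np.array([-ex[1],ex[0],0])
t=np.array([.4702,.2081,.0242])+.002*ex+.076*ey; print(t); go(t); turnto(35.6)
```

```text
[0.42758486 0.2710599  0.0242    ]
t 25.9 pos [0.445  0.2444 0.0244] rot [-177.88  -29.32   35.59] z [ 0.376  0.315 -0.871]
delta tool [ 0.0011 -0.0318  0.002 ] n50 0.6367796038924657
t 25.9 pos [0.445  0.2444 0.0244] tilt 29.39 az 39.91 y [ 0.596 -0.802 -0.032] x [0.709 0.507 0.49 ] J [ 42.    2.3 -70.3 137.2 -16.1  13.8 -67. ] F [-0.  -0.  -1.5] w 0.0108
turn -0.01
```

>>> {"name": "servo_tool", "arguments": {"steps": "0 0.001 -0.016 0.001 0; 0 0.001 -0.028 0.002 0; 0 0.001 -0.032 0.002 0; 0 0.001 -0.032 0.002 0; 0 0.001 -0.032 0.002 0"}}

```text
time: 26.4
position: [0.4289, 0.2716, 0.0247]
eef_rot: [-177.9, -29.2, 35.6]
ft_force: [-0.7, 0.2, -2.0]
gripper_width: 0.0109
```

Run:
```python
from h import *
R,p=tilt(); go([.4276,.2711,.0242])
c=snap('wrist','w26');s=snap('scene');crop(s,'s26',270,130,390,230,6)
```

```text
t 26.4 pos [0.4289 0.2716 0.0247] tilt 29.31 az 39.95 y [ 0.596 -0.802 -0.033] x [0.71  0.508 0.488] J [ 41.1   1.9 -74.7 137.4  -6.8  13.1 -80.7] F [-0.7  0.2 -2. ] w 0.0109
t 26.4 pos [0.4289 0.2716 0.0247] rot [-177.86  -29.24   35.58] z [ 0.375  0.314 -0.872]
delta tool [-0.0014 -0.0004 -0.0002] n50 0.02855504020770574
```

View pics/w26.png

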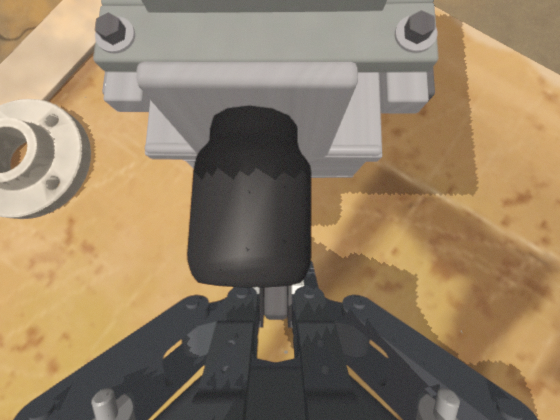

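View pics/s26.png

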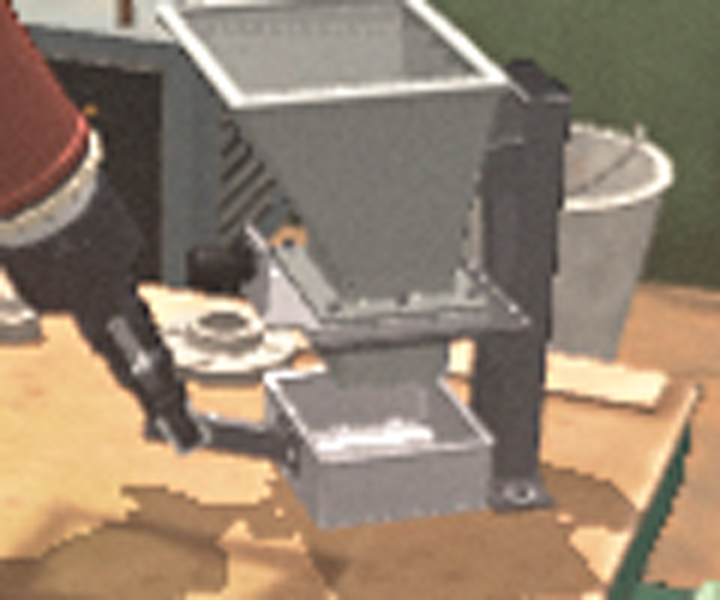

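Run:
```python
from h import *
c=snap('wrist'); R,p=tilt()
y=np.radians(35.6); ex=np.array([np.cos(y),np.sin(y),0]); ey=np.array([-ex[1],ex[0],0]); o=np.array([.5055,.3285,0])
def rel(P): return ((P-o)@ex).round(4),((P-o)@ey).round(4)
for q,z,n in [((250,284),.137,"knob front bottom"),((252,120),.16,"knob back top"),((96,62),.120,"saddle FL"),((436,62),.12,"saddle FR"),((140,75),.163,"lug L"),((355,75),.163,"lug R")]: print(n,rel(onz(c,q,z)))
print("hand",rel(p), "grasp",rel(p-.035*R[:,2]))
s=snap('scene'); 
S=lambda u,v:(270+u/6-.42,130+v/6-.42)
# pan rim z .045+.006: right-near corner, left
for n,q in [("near front",(322,460)),("near back",(492,440)),("far back",(440,385)),("far front",(268,380))]:
    print(n,rel(onz(s,S(*q),.051)))
print("spout bottom near-front/back corners",rel(onz(s,S(335,385),.082)),rel(onz(s,S(450,375),.082)))
```

```text
t 26.55 pos [0.4288 0.2716 0.0246] tilt 29.3 az 39.93 y [ 0.596 -0.802 -0.033] x [0.71  0.508 0.488] J [ 41.1   1.9 -74.7 137.4  -6.8  13.1 -80.7] F [-0.4  0.4 -2.2] w 0.0109
knob front bottom (np.float64(-0.1094), np.float64(0.0009))
knob back top (np.float64(-0.0792), np.float64(-0.0012))
saddle FL (np.float64(-0.0388), np.float64(0.0577))
saddle FR (np.float64(-0.0394), np.float64(-0.0559))
lug L (np.float64(-0.0725), np.float64(0.018))
lug R (np.float64(-0.0726), np.float64(-0.0187))
hand (np.float64(-0.0955), np.float64(-0.0017)) grasp (np.float64(-0.1126), np.float64(-0.0029))
near front (np.float64(-0.0455), np.float64(-0.0586))
near back (np.float64(0.0534), np.float64(-0.0574))
far back (np.float64(0.0489), np.float64(0.0147))
far front (np.float64(-0.046), np.float64(0.0438))
spout bottom near-front/back corners (np.float64(-0.0307), np.float64(-0.0312)) (np.float64(0.0353), np.float64(-0.0338))
```

>>> {"name": "servo_tool", "arguments": {"steps": "0 -0.0015 0 0.003 0; 0 -0.003 0 0.0055 0; 0 -0.003 0 0.006 0; 0 -0.003 0 0.006 0; 0.045 -0.003 0 0.006 0; 0.045 -0.003 0 0.006 0; 0.045 -0.003 0 0.006 0; 0.045 -0.003 0 0.006 0"}}

```text
time: 27.4
position: [0.4301, 0.2726, 0.0185]
eef_rot: [-177.9, -29.2, 35.6]
ft_force: [-0.3, 0.7, -0.4]
gripper_width: 0.0455
```

Run:
```python
from h import *
R,p=tilt()
c=snap('wrist','w27');s=snap('scene');crop(s,'s27',270,130,390,230,6)
```

```text
t 27.4 pos [0.4301 0.2726 0.0185] tilt 29.24 az 39.94 y [ 0.596 -0.802 -0.032] x [0.71  0.508 0.487] J [ 40.2   4.8 -74.7 137.4   6.4  12.3 -93.1] F [-0.3  0.7 -0.4] w 0.0455
```

View pics/w27.png

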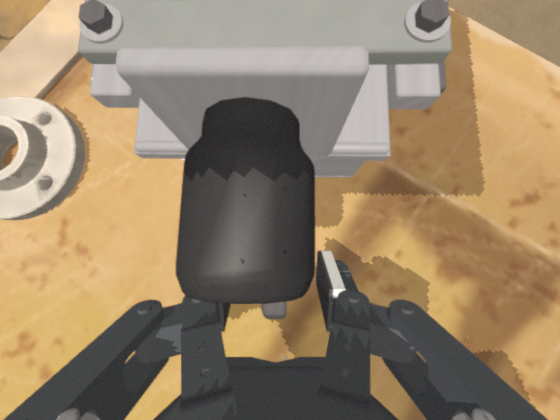

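View pics/s27.png

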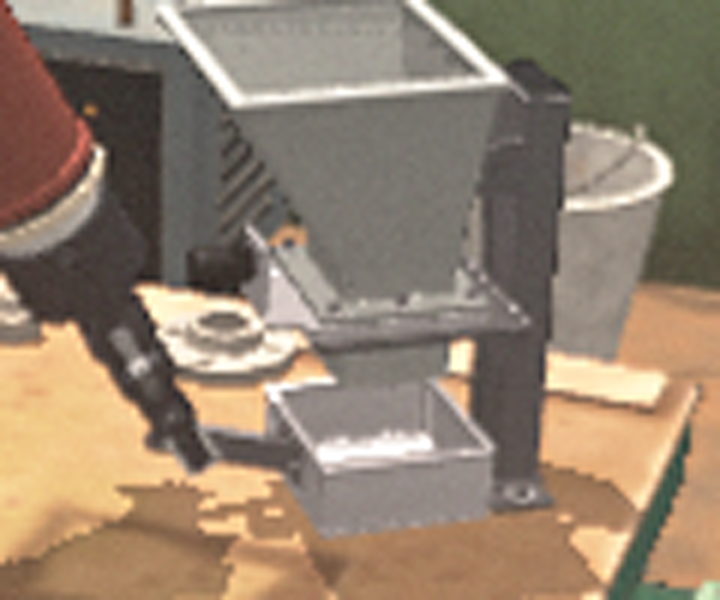

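>>> {"name": "servo_tool", "arguments": {"steps": "0.045 0 0 -0.015 0; 0.045 0 0 -0.035 0; 0.045 0 0 -0.055 0; 0.045 0 0 -0.075 0; 0.045 0 0 -0.095 0"}}

```text
time: 28.0
position: [0.4045, 0.2435, 0.0912]
eef_rot: [-178.3, -28.2, 35.3]
ft_force: [0.4, -0.9, 0.2]
gripper_width: 0.0447
```

Run:
```python
from h import *
R,p=tilt()
y=np.radians(35.6); ex=np.array([np.cos(y),np.sin(y),0]); ey=np.array([-ex[1],ex[0],0]); o=np.array([.5055,.3285,0])
def rel(P): return ((P-o)@ex).round(4),((P-o)@ey).round(4)
print("hand",rel(p))
c=snap('wrist','w28');s=snap('scene');crop(s,'s28',270,130,390,230,6)
```

```text
t 28.0 pos [0.4045 0.2435 0.0912] tilt 28.21 az 38.87 y [ 0.589 -0.807 -0.026] x [0.719 0.51  0.472] J [ 32.  -20.7 -56.2 137.3 -44.6  33.3 -47.4] F [ 0.4 -0.9  0.2] w 0.0447
hand (np.float64(-0.1317), np.float64(-0.0103))
```

View pics/w28.png

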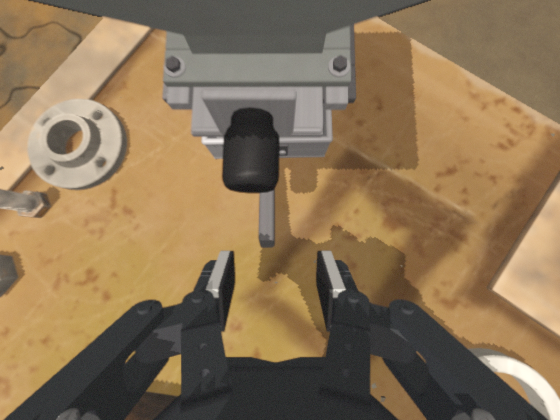

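View pics/s28.png

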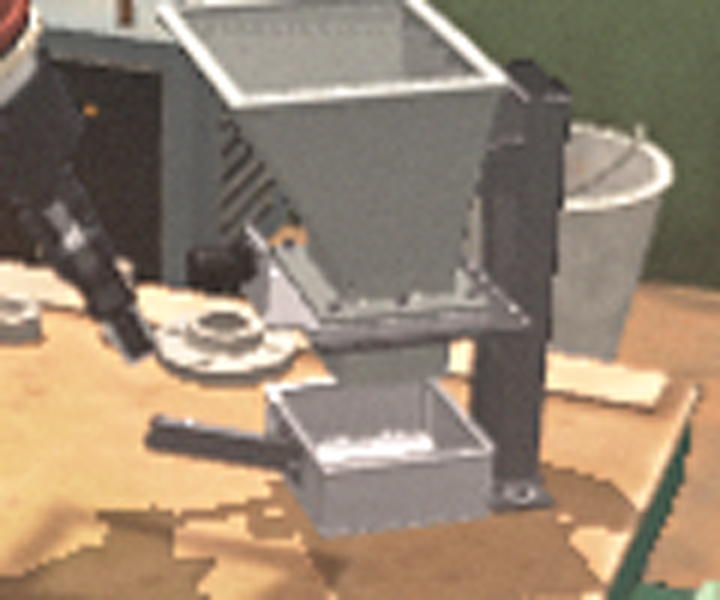

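Run:
```python
from h import *
s=snap('scene'); 
y=np.radians(35.6); ex=np.array([np.cos(y),np.sin(y),0]); ey=np.array([-ex[1],ex[0],0]); o=np.array([.5055,.3285,0])
def rel(P): return ((P-o)@ex).round(4),((P-o)@ey).round(4)
S=lambda u,v:(270+u/6-.42,130+v/6-.42)
for n,q,z in [("near front rim",(320,468),.045),("near back rim",(493,449),.045),("far front",(268,388),.045),("nf base",(327,536),0),("nb base",(493,518),0),("tip",(155,425),.06)]:
    print(n,rel(onz(s,S(*q),z)))
c=snap('wrist')
print("tip wrist",rel(onz(c,(267,243),.055)),"knob front",rel(onz(c,(251,188),.137)),"knob top back",rel(onz(c,(251,112),.16)))
R,p=tilt()
z=R[:,2]
for xk in (-.097,):
    G=o+xk*ex+[0,0,.147]; T=G+.035*z; print("TCP target",T,"r",np.hypot(*T[:2]))
    go(T); go(T-.09*z)
```

```text
near front rim (np.float64(-0.0458), np.float64(-0.0565))
near back rim (np.float64(0.0546), np.float64(-0.057))
far front (np.float64(-0.0454), np.float64(0.0453))
nf base (np.float64(-0.0391), np.float64(-0.0544))
nb base (np.float64(0.0584), np.float64(-0.056))
tip (np.float64(-0.1286), np.float64(-0.0139))
tip wrist (np.float64(-0.1308), np.float64(-0.0026)) knob front (np.float64(-0.1063), np.float64(0.0014)) knob top back (np.float64(-0.0788), np.float64(-0.0003))
t 28.2 pos [0.4035 0.2434 0.0888] tilt 27.96 az 38.84 y [ 0.592 -0.806 -0.024] x [0.719 0.514 0.468] J [ 31.7 -20.3 -56.4 137.4 -43.9  33.  -48. ] F [ 0.3 -0.3  0.3] w 0.0451
TCP target [0.43940878 0.28232548 0.11608447] r 0.5222908677194623
t 28.2 pos [0.4035 0.2434 0.0888] rot [-178.47  -27.92   35.58] z [ 0.365  0.294 -0.883]
delta tool [ 0.0586 -0.0107  0.0005] n50 1.1908857280651342
t 28.2 pos [0.4035 0.2434 0.0888] rot [-178.47  -27.92   35.58] z [ 0.365  0.294 -0.883]
delta tool [ 0.0586 -0.0107 -0.0895] n50 2.15033144372203
```

>>> {"name": "servo_tool", "arguments": {"steps": "0.06 0 -0.005 0 0; 0.06 0.01 -0.0107 0 0; 0.06 0.025 -0.0107 -0.001 0; 0.06 0.04 -0.0107 -0.001 0; 0.06 0.046 -0.0107 -0.001 0; 0.06 0.046 -0.0107 -0.001 0"}}

```text
time: 28.8
position: [0.4301, 0.2754, 0.111]
eef_rot: [-178.4, -27.9, 35.5]
ft_force: [-0.8, -1.1, -0.3]
gripper_width: 0.0603
```

Run:
```python
from h import *
R,p=tilt()
y=np.radians(35.6); ex=np.array([np.cos(y),np.sin(y),0]); ey=np.array([-ex[1],ex[0],0]); o=np.array([.5055,.3285,0])
G=o-.1*ex+[0,0,.147]; go(G+.035*R[:,2])
c=snap('wrist','w29');s=snap('scene');crop(s,'s29',250,110,370,210,6)
```

```text
t 28.8 pos [0.4301 0.2754 0.111 ] tilt 27.92 az 38.97 y [ 0.592 -0.806 -0.025] x [0.719 0.514 0.468] J [ 39.5 -19.1 -65.  131.5 -41.2  34.8 -52.6] F [-0.8 -1.1 -0.3] w 0.0603
t 28.8 pos [0.4301 0.2754 0.111 ] rot [-178.39  -27.87   35.52] z [ 0.364  0.294 -0.884]
delta tool [ 0.01   -0.0002 -0.0005] n50 0.20006795692383092
```

View pics/w29.png

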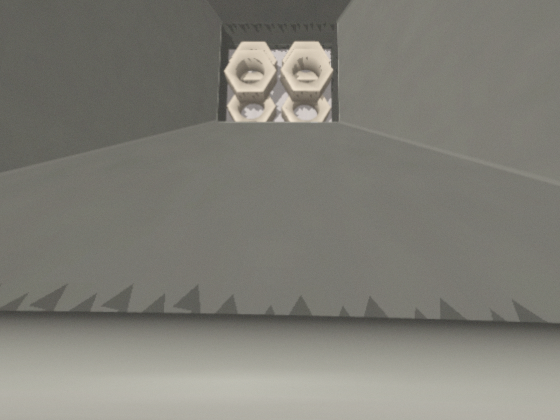

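View pics/s29.png

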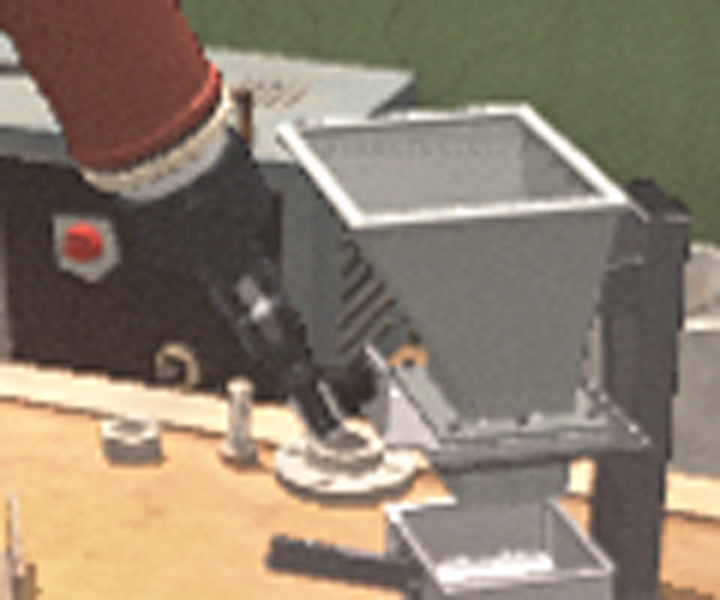

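>>> {"name": "servo_tool", "arguments": {"steps": "0.06 0.006 0 0 0; 0.06 0.011 0 -0.0005 0; 0.06 0.011 0 -0.0005 0; 0 0.011 0 -0.0005 0; 0 0.011 0 -0.0005 0; 0 0.011 0 -0.0005 0; 0 0.011 0 -0.0005 0; 0 0.011 0 -0.0005 0; 0 0.011 0 -0.0005 0"}}

```text
time: 29.8
position: [0.437, 0.2802, 0.1161]
eef_rot: [-178.4, -27.8, 35.5]
ft_force: [-2.4, -2.7, 5.4]
gripper_width: 0.0235
```

Run:
```python
from h import *
R,p=tilt()
y=np.radians(35.6); ex=np.array([np.cos(y),np.sin(y),0]); ey=np.array([-ex[1],ex[0],0]); o=np.array([.5055,.3285,0])
print("grasp rel",(p-.035*R[:,2]-o)@ex,(p-.035*R[:,2]-o)@ey,R.T@ex)
s=snap('scene');crop(s,'s30',250,110,370,210,6)
```

```text
t 29.8 pos [0.437  0.2802 0.1161] tilt 27.87 az 38.92 y [ 0.591 -0.806 -0.025] x [0.72  0.514 0.467] J [ 40.9 -18.5 -66.4 130.2 -40.   35.1 -53.8] F [-2.4 -2.7  5.4] w 0.0235
grasp rel -0.10011907847850018 -0.0003688394206012846 [0.88435669 0.01143935 0.4666716 ]
```

View pics/s30.png

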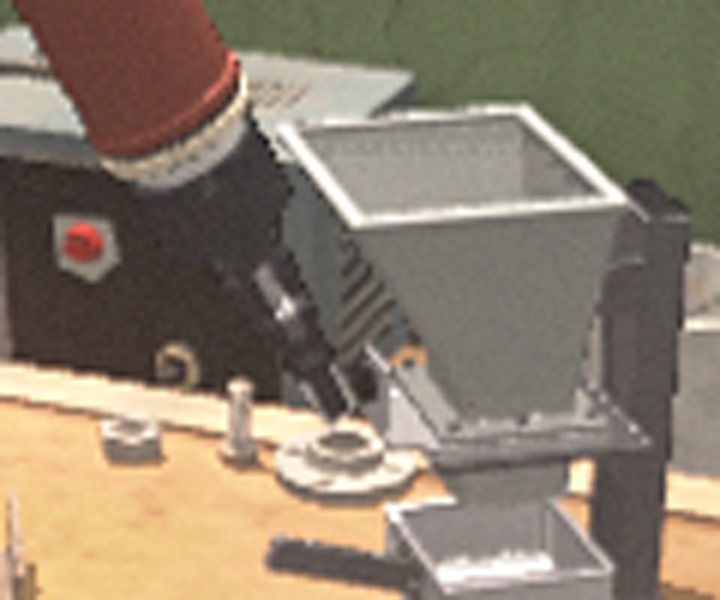

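>>> {"name": "servo_tool", "arguments": {"steps": "0 -0.009 0 -0.0047 0; 0 -0.018 0 -0.0093 0; 0 -0.027 0 -0.014 0; 0 -0.035 -0.0005 -0.0187 0; 0 -0.044 -0.0005 -0.0233 0; 0 -0.053 -0.0006 -0.028 0; 0 -0.056 -0.0007 -0.0295 0; 0 -0.056 -0.0007 -0.0295 0"}}

```text
time: 30.65
position: [0.3874, 0.245, 0.1167]
eef_rot: [-178.4, -27.9, 35.6]
ft_force: [21.5, 13.1, -22.5]
gripper_width: 0.0231
```

Run:
```python
from h import *
R,p=tilt()
y=np.radians(35.6); ex=np.array([np.cos(y),np.sin(y),0]); ey=np.array([-ex[1],ex[0],0]); o=np.array([.5055,.3285,0])
g=p-.035*R[:,2]-o; print("grasp rel",g@ex,g@ey,g[2],R.T@ex,R.T@[0,0,1])
c=snap('wrist','w31');s=snap('scene');crop(s,'s31',250,110,370,210,6)
```

```text
t 30.65 pos [0.3874 0.245  0.1167] tilt 27.96 az 38.95 y [ 0.592 -0.806 -0.024] x [0.719 0.514 0.468] J [ 13.  -21.7 -40.8 137.4 -33.3  35.3 -59.9] F [ 21.5  13.1 -22.5] w 0.0231
grasp rel -0.16104575578614563 -0.00010695970042628589 0.14760727328723214 [0.88359332 0.01252235 0.46808763] [ 0.46825496 -0.02439924 -0.88325646]
```

View pics/s31.png

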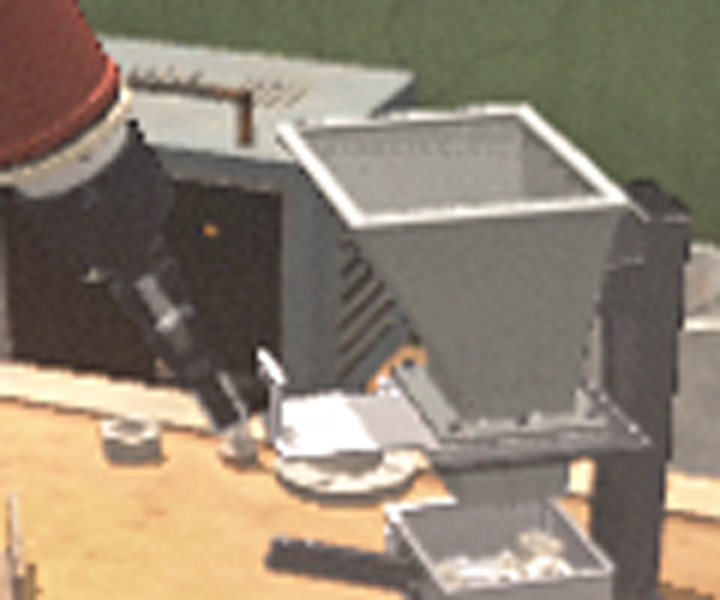

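View pics/w31.png

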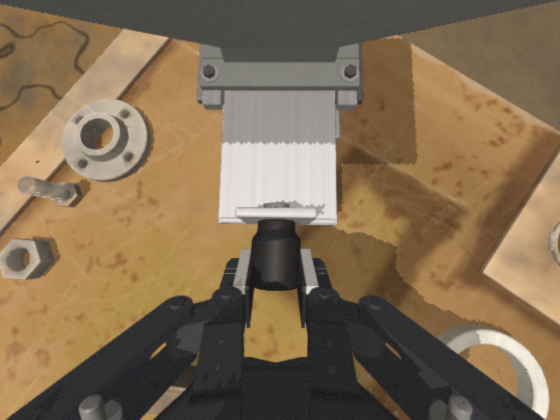

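>>> {"name": "servo_tool", "arguments": {"steps": "0 0 0 0 0; 0 0 0 0 0; 0 0 0 0 0; 0 0 0 0 0"}}

```text
time: 31.15
position: [0.3875, 0.2451, 0.1166]
eef_rot: [-178.4, -27.9, 35.5]
ft_force: [6.3, 3.7, -7.7]
gripper_width: 0.0232
```

Run:
```python
from h import *
R,p=tilt()
y=np.radians(35.6); ex=np.array([np.cos(y),np.sin(y),0]); o=np.array([.5055,.3285,0])
c=snap('wrist'); 
for q in [(237,210),(320,212)]: print("lug",(onz(c,q,.163)-o)@ex)
t=snap('top');crop(t,'t32',110,170,210,250,6);s=snap('scene');crop(s,'s32',310,180,380,230,10)
```

```text
t 31.15 pos [0.3875 0.2451 0.1166] tilt 27.96 az 38.96 y [ 0.592 -0.806 -0.025] x [0.719 0.514 0.468] J [ 13.1 -21.7 -40.9 137.3 -33.4  35.3 -59.8] F [ 6.3  3.7 -7.7] w 0.0232
lug -0.12954708055037806
lug -0.13017810693838933
```

View pics/t32.png

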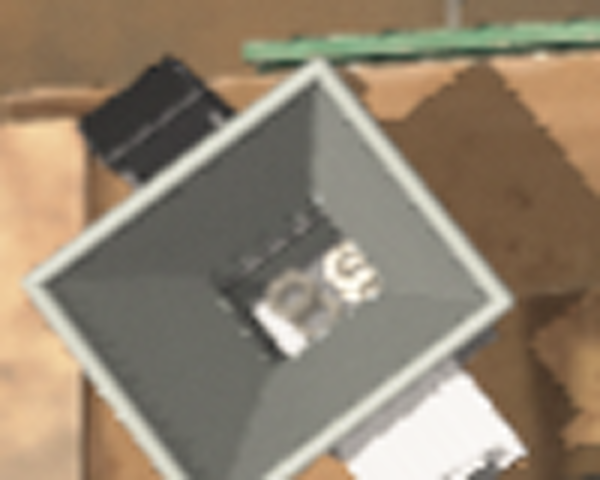

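View pics/s32.png

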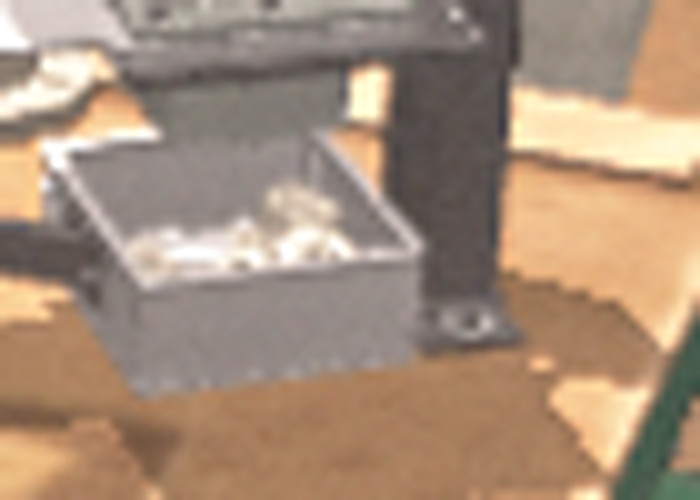

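Run:
```python
from h import *
y=np.radians(35.6); ex=np.array([np.cos(y),np.sin(y),0]); ey=np.array([-ex[1],ex[0],0]); o=np.array([.5055,.3285,0])
t=snap('top')
for n,q in [("bright",(352,270)),("dim",(300,297)),("patch",(280,330)),("hole far-left corner",(218,270)),("hole top",(310,203)),("hole bottom",(290,358))]:
    for z in (.015,.03,.12,.14):
        P=onz(t,(110+q[0]/6-.4,170+q[1]/6-.4),z); print(n,z,((P-o)@ex).round(3),((P-o)@ey).round(3))
crop(t,'t33',135,195,180,235,14)
s=snap('scene');crop(s,'s33',315,185,360,215,16)
```

```text
bright 0.015 0.034 -0.014
bright 0.03 0.029 -0.015
bright 0.12 -0.001 -0.022
bright 0.14 -0.008 -0.024
dim 0.015 0.04 0.017
dim 0.03 0.034 0.015
dim 0.12 0.004 0.006
dim 0.14 -0.002 0.004
patch 0.015 0.032 0.036
patch 0.03 0.027 0.034
patch 0.12 -0.003 0.024
patch 0.14 -0.01 0.021
hole far-left corner 0.015 0.08 0.042
hole far-left corner 0.03 0.075 0.041
hole far-left corner 0.12 0.042 0.03
hole far-left corner 0.14 0.034 0.027
hole top 0.015 0.079 -0.019
hole top 0.03 0.073 -0.02
hole top 0.12 0.04 -0.026
hole top 0.14 0.033 -0.028
hole bottom 0.015 0.016 0.041
hole bottom 0.03 0.011 0.039
hole bottom 0.12 -0.018 0.028
hole bottom 0.14 -0.024 0.026
```

View pics/t33.png

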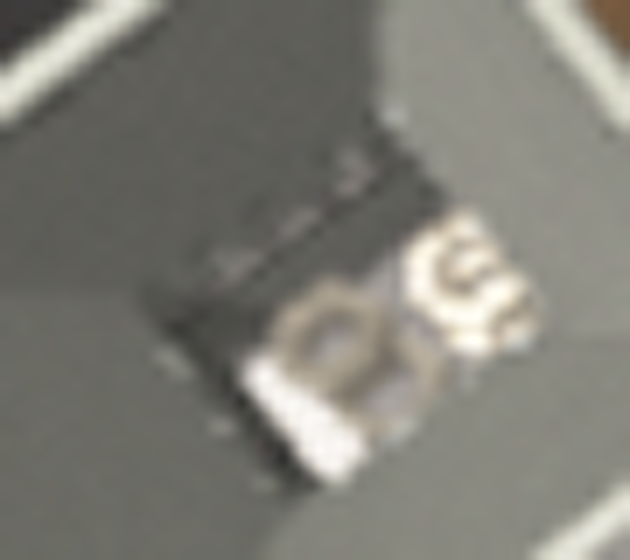

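View pics/s33.png

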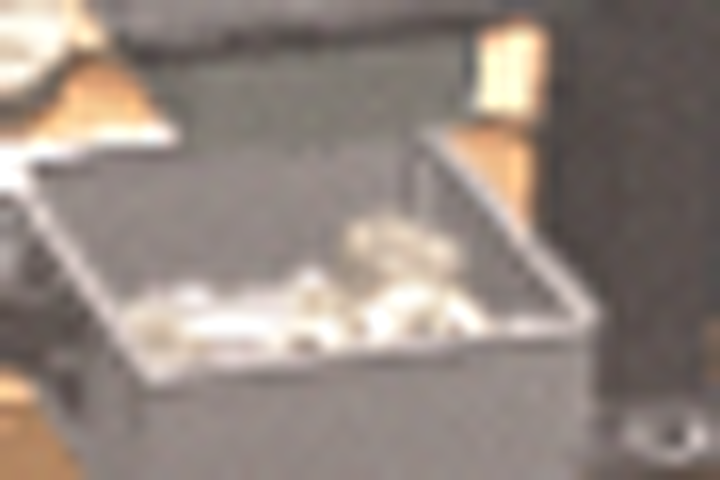

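Run:
```python
from h import *
y=np.radians(35.6); ex=np.array([np.cos(y),np.sin(y),0]); ey=np.array([-ex[1],ex[0],0]); o=np.array([.5055,.3285,0])
t=snap('top');s=snap('scene')
for n,a,b in [("bright",(135+475/14-.5,195+285/14-.5),(315+415/16-.5,185+310/16-.5)),("dim",(135+340/14-.5,195+340/14-.5),(315+405/16-.5,185+245/16-.5)),("bright-vs-dim",(135+475/14-.5,195+285/14-.5),(315+405/16-.5,185+245/16-.5))]:
    P,e=tri(t,a,s,b); print(n,P,e,(P-o)@ex,(P-o)@ey)
for n,q in [("left nut",(160,330)),("mid",(310,320))]:
    P=onz(s,(315+q[0]/16-.5,185+q[1]/16-.5),.015); print(n,(P-o)@ex,(P-o)@ey)
```

```text
bright [0.53833137 0.33311154 0.02852347] 0.002492405424631256 0.029379701239024808 -0.015362248007951404
dim [0.52739082 0.36465687 0.02726166] 0.0018116154317359137 0.0388471878214777 0.01665603262243882
bright-vs-dim [0.5354012  0.32922273 0.04518132] 0.004155571755523566 0.024733404661528815 -0.01681852669606501
left nut -0.0168086981680559 0.013151747360273346
mid 0.01643790329140225 0.010176371613417619
```

>>> {"name": "servo_tool", "arguments": {"steps": "0 0.009 0 0.0047 0; 0 0.018 0 0.0094 0; 0 0.027 0.0004 0.014 0; 0 0.036 0.0005 0.019 0; 0 0.045 0.0006 0.0235 0; 0 0.052 0.0007 0.0275 0; 0 0.056 0.0008 0.0297 0; 0 0.057 0.0008 0.0302 0; 0 0.057 0.0008 0.0302 0"}}

```text
time: 32.4
position: [0.4387, 0.2814, 0.1159]
eef_rot: [-178.4, -27.6, 35.5]
ft_force: [-30.8, -22.5, 34.2]
gripper_width: 0.0229
```

Run:
```python
from h import *
R,p=tilt()
y=np.radians(35.6); ex=np.array([np.cos(y),np.sin(y),0]); ey=np.array([-ex[1],ex[0],0]); o=np.array([.5055,.3285,0])
g=p-.035*R[:,2]-o; print("grasp rel",g@ex,g@ey,g[2],R.T@ex)
c=snap('wrist','w34')
```

```text
t 32.4 pos [0.4387 0.2814 0.1159] tilt 27.67 az 39.03 y [ 0.591 -0.806 -0.025] x [0.721 0.515 0.464] J [ 19.9 -11.3 -50.7 130.2 -23.2  31.1 -69.3] F [-30.8 -22.5  34.2] w 0.0229
grasp rel -0.09796392339469981 -0.0003552374152288488 0.14690427800281264 [0.88598678 0.01162592 0.46356473]
```

View pics/w34.png

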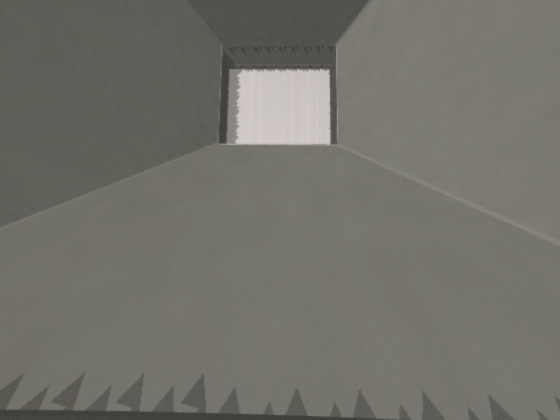

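>>> {"name": "servo_tool", "arguments": {"steps": "0 0 0 0 0; 0 0 0 0 0; 0.06 0 0 0 0; 0.06 0 0 0 0; 0.06 0 0 0 0; 0.06 -0.015 0 0 0; 0.06 -0.03 0 0 0; 0.06 -0.045 0 0 0; 0.06 -0.057 0.003 0 0; 0.06 -0.057 0.006 0 0"}}

```text
time: 33.45
position: [0.4013, 0.2479, 0.0899]
eef_rot: [-178.4, -27.7, 35.6]
ft_force: [0.7, -0.6, -0.1]
gripper_width: 0.0599
```

Run:
```python
from h import *
R,p=tilt()
c=snap('wrist','w35');s=snap('scene');crop(s,'s35',250,110,370,210,6)
```

```text
t 33.45 pos [0.4013 0.2479 0.0899] tilt 27.77 az 39.0 y [ 0.593 -0.805 -0.024] x [0.72  0.515 0.465] J [ 22.  -17.6 -49.7 137.3 -36.2  30.9 -55.9] F [ 0.7 -0.6 -0.1] w 0.0599
```

View pics/w35.png

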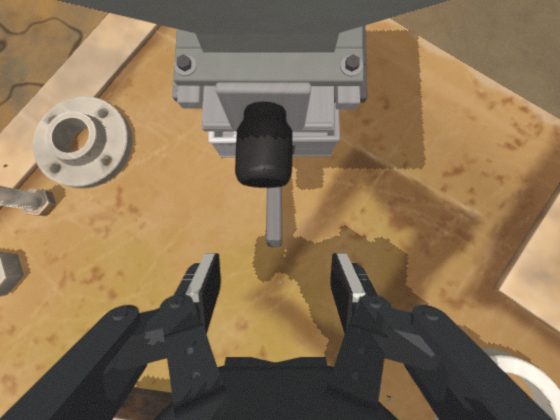

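View pics/s35.png

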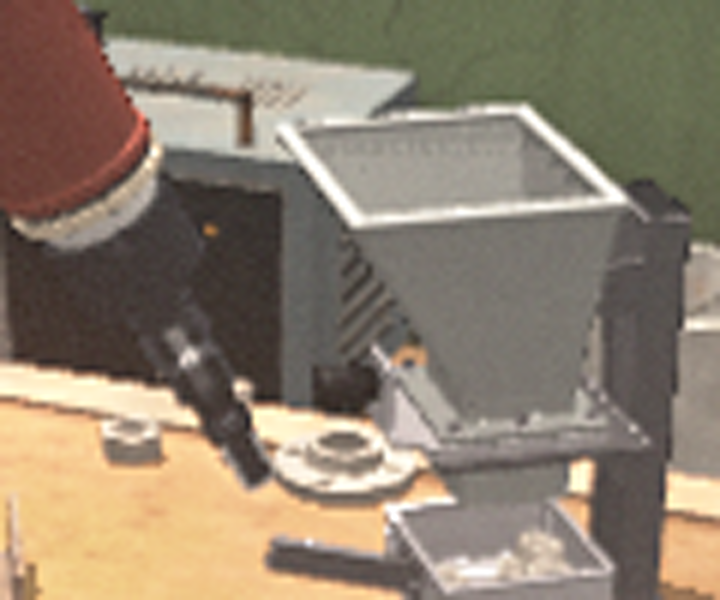

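>>> {"name": "servo_tool", "arguments": {"steps": "0.06 0 0 -0.015 0; 0.06 0 0 -0.03 0; 0.06 0 0 -0.03 0; 0.06 0 0 -0.03 0"}}

```text
time: 33.95
position: [0.3907, 0.2388, 0.116]
eef_rot: [-178.4, -27.7, 35.6]
ft_force: [1.0, 0.3, 0.3]
gripper_width: 0.0599
```

Run:
```python
from h import *
R,p=tilt()
y=np.radians(35.6); ex=np.array([np.cos(y),np.sin(y),0]); ey=np.array([-ex[1],ex[0],0]); o=np.array([.5055,.3285,0])
rel=lambda P:(((P-o)@ex).round(4),((P-o)@ey).round(4))
c=snap('wrist','w36');s=snap('scene');crop(s,'s36',300,170,380,235,9);t=snap('top','t36')
S=lambda u,v:(250+u/6-.42,110+v/6-.42)
for n,q,z in [("near front rim",(437,590),.045),("near back rim",(612,568),.045),("far front",(388,507),.045)]: print(n,rel(onz(s,S(*q),z)))
```

```text
t 33.95 pos [0.3907 0.2388 0.116 ] tilt 27.74 az 38.93 y [ 0.592 -0.806 -0.024] x [0.72  0.515 0.465] J [ 15.7 -21.7 -41.9 137.2 -34.7  36.  -57.4] F [1.  0.3 0.3] w 0.0599
near front rim (np.float64(-0.0481), np.float64(-0.0584))
near back rim (np.float64(0.0545), np.float64(-0.0557))
far front (np.float64(-0.045), np.float64(0.0466))
```

View pics/w36.png

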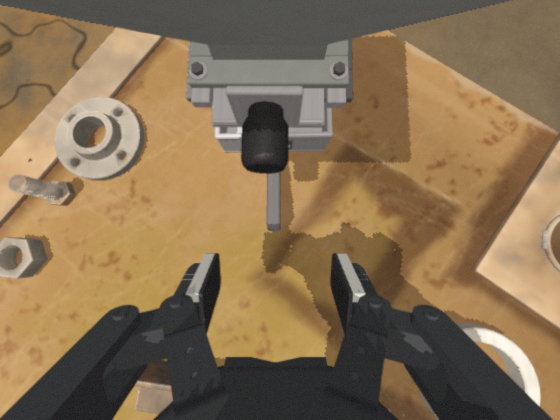

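View pics/s36.png

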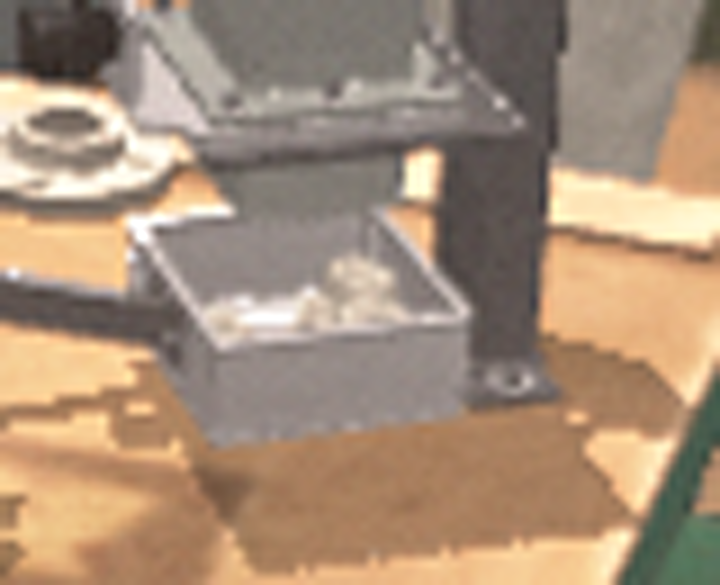

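View pics/t36.png

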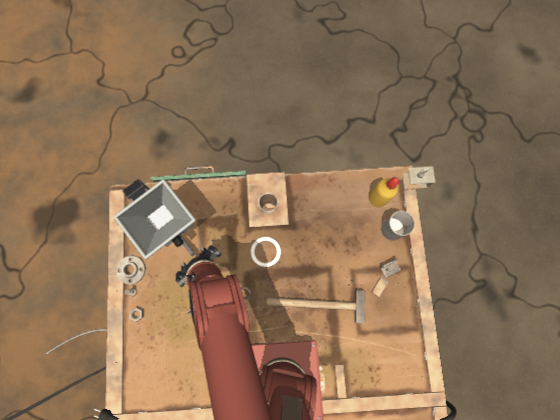

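Run:
```python
from h import *
y=np.radians(35.6); ex=np.array([np.cos(y),np.sin(y),0]); o=np.array([.5055,.3285,0])
c=snap('wrist')
print("knob front",(onz(c,(265,171),.137)-o)@ex,"lug top",(onz(c,(264,88),.163)-o)@ex,"handle tip",(onz(c,(273,229),.055)-o)@ex)
print(robot.read_state()["ft_force"]); robot.sign_off()
```

```text
knob front -0.1049653803161208 lug top -0.06900642953118473 handle tip -0.13321006699072155
[ 0.03231162  0.32128448 -0.53476124]
the job is handed in; nothing more can be done
```

I handed the job in at about 34 s of the 62 s allowed; the rig gave no verdict. The pan stands under the spout with its handle to the front, the nuts are in it, and the gate is shut.

**Pan:** the last camera views put it about 3–5 mm off the spout's centre and within 2° of square.

**Gate:**
- **Opening:** I pulled the knob about 61 mm, until it pushed back with about 25 N, well over its 3.5 N friction. One camera estimate of the lug's travel gave 57.5 mm, just above the 57 mm needed. I took the stop force as the better evidence.
- **Shutting:** I pushed it back about 63 mm to the other stop, at about 38 N. The knob's front end then measured 105 mm ahead of the outlet, against 106 mm when shut.

**Nuts:** looking down into the hopper, I saw it empty after shutting. I counted five or six in the pan in the side view, because they overlap; two of them measured about 28 mm above the bench, inside the pan.

**Other things:** the bottle, ring and tin are where they started in the top view, and the hand was touching nothing at the end.

**What went wrong or disagreed:**
- **Fingertips:** they sit about 15–20 mm behind the TCP in the pictures, not 8 mm ahead as the text says. My first grasp therefore missed and turned the pan about 30° on the bench. I re-measured and gripped it properly.
- **Tilting the hand:** the moves offer no tilt, so I drove the arm upward against a joint limit until the hand had leaned about 33° forward. It was about 28–30° while I worked.
- **Joint limits:** the arm ran right at joint limits several times near the hopper. I turned the hand half round, and gripped the handle twice on the way in.

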